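# Unscrew the sample jar and park its cap

### The job

Open the sample jar that is clamped in its bench holder: unscrew the cap gently, turn by turn, without straining the thread or letting the cap drop when it comes free, then set it upright, fully down over the post of the cap rest, and let go. Leave the other things on the table where they are.

Things in the scene. Friction and masses are not known exactly. Their poses are not given: they have to be found in the camera images.
- cap: Grey fluted round screw cap, 42 mm across, 41 mm tall, about 45 g, screwed down on the jar. Origin: centre of the skirt's lower rim; z up along its axis. The top 16 mm are solid; below them is the hollow skirt, 25 mm deep, whose four inner thread lugs leave a 29 mm bore. It stays where it is left between turns; unscrew it anticlockwise seen from above.
- cap_grip (a point): Place to grip the cap: on its axis, 33 mm above its origin, in the middle of the solid part (8 mm below the top).
- jar: Amber jar, 46 mm diameter, fixed in a round aluminium holder 74 mm wide on the table; it cannot move. Origin: centre of the holder's underside; z up. Body up to 50 mm above the table, then a 26 mm neck (33 mm over the thread) up to the mouth at 84 mm. Screwed down, the cap's origin is 59 mm above the jar's origin, its top 100 mm.
- jar_mouth (a point): Centre of the jar's mouth, on the thread's axis, 84 mm above the table. Coarse right-hand thread; its rise a turn is not known and must be followed by feel; about 1.3 mm of play sideways and up and down. It runs out after a bit under one turn (never over 1.1). The freed cap's skirt still surrounds the neck: lift its rim over the mouth (25 mm above screwed down) to clear.
- cap_rest: Cap rest: dark round steel foot, 68 mm wide and 8 mm high, fixed on the table, with a steel post in its centre, 25 mm in diameter, its top bevelled to 17 mm over the last 6 mm, top 39 mm above the table. Origin: centre of the underside; z up. Fully down, the cap hangs on the post by its inner ceiling, with its origin 14 mm above that of the rest.
- rest_top (a point): Centre of the top of the post of the cap rest, 39 mm above the table.
- hemocytometer: Counting slide, clear plate 34x75x8 mm lying between the jar and the rest; origin: centre of the underside. Bystander.
- beaker: Clear beaker 45x45x59 mm behind the work; origin: centre of the underside. Bystander.
- dropper_bottle: Small brown dropper bottle, 33 mm wide, 102 mm tall; origin: centre of the underside. Bystander.
- film_roll_box: Carton 62x125x62 mm behind the work; origin: centre of the underside. Bystander.
- tally_counter: Round tally counter 46x46x21 mm near the front edge; origin: centre of the underside. Bystander.
- pencil: Pencil 112 mm long, 7 mm thick, lying near the front edge; origin: middle of the underside. Bystander.
- dish_d: Culture dish 60 mm wide, 15 mm high; origin: centre of the underside. Bystander.
Not all that is in view belongs to the job. What is shaped like the cap but orange is not meant. Several things have the shape of the cap_rest; the one meant has the colours described above.

How it is judged:
By the outcome, as a careful person would: the job done as asked, in the order asked, and still so for the second after the job is handed in, with the robot touching nothing.
It also fails if it takes over 72 s, if anything falls off the work surface, if the arm or the gripper's body presses on something with over 40 N, if the wrist force passes 120 N, or if a joint passes its speed limit or range.

### The arm

A 6-joint arm with a two-finger parallel gripper is mounted at the origin on a cart in front of the work surface, level with it; the furniture and walls round the work are solid. World frame = base frame: x ahead of the robot, y to its left, z up, the work surface at z = 0. Lengths are in m, angles in rad, forces in N, time in s.
With the tool pointing down it reaches from about 0.375 to 0.9 m from the base axis. Payload 3.1 kg.
Tool frame: the origin (TCP) lies at the very end of the fingers, on their centre line; the grasp point (between the pads) lies 19 mm behind it (env.pinch_z is the distance from the TCP to the grasp point, in m); z points along the fingers, y is the direction in which the jaws open and shut (so a half turn about z gives the same grasp; the last joint's range is limited). The gripper opens to 85 mm and grips with 20 to 120 N. Pads are 22 mm wide; open, the fingers measure 114 mm over their backs; the gripper's body (76 mm by 85 mm) begins 54 mm behind the grasp point. The pads swing forward as they close: fully open they stand 13 mm farther back than shut.
Start: joints at [-1.381, 0.527, 1.433, -0, 1.181, -0.178], TCP at [0.225, -0.583, 0.231] pointing down, gripper open.
Joint ranges: [-3.08, 3.08], [-0.75, 2.2], [0.22, 2.44], [-1.43, 4.57], [0, 2.65], [-2.85, 2.85]. Speed limits (rad/s): [2.79, 2.79, 3.14, 3.14, 3.14, 3.14].

### API

Orientations are given as [roll, pitch, yaw] about the fixed x, y, z axes, in that order (R = Rz(yaw) Ry(pitch) Rx(roll)).
In Python, from plant import env gives the robot as it stands.
- The arm moves only by the tool step_arm, never from a script. Its argument "deltas" is a list of rows, each an object of numbers: "jaw": the opening, from 0 (shut) to 1 (fully open); "tx", "ty", "tz": the shift along the tool's x, y, z in m; "roll": the turn about the tool's z in rad. In form: [{"jaw": .., "tx": .., "ty": .., "tz": .., "roll": ..}, ...]. A call has 1 to 20 rows; each row is the pose to reach, as a shift and turn from the pose measured when the call began, along the tool's axes at that moment; what a row does not reach only later rows make up. A row lasts 1/12 s, in which the tool goes at most 41.7 mm and 7.16 degrees, less where a joint would pass 70% of its speed; a pose out of reach is approached as far as the arm can. A call with a gripper value outside its range is refused whole. The fingers move at their own pace and stop on an object; "force" is the grip in N (left out, the last holds). Time passes only in rows, so rows that repeat a pose let the fingers close. It gives the time, the measured TCP pose, the force and the opening at its end, in the units of the state.
- env.get_obs(): the state, without advancing time (a new reading comes with each control period).
- env.get_image(name): name is "scene" or "top" or "wrist"; returns a dict with "frame" (400x640x3 uint8, red, green, blue), "mtx" (3x3 intrinsics, pixels), "dist" ([k1, k2, p1, p2, k3] as OpenCV has them; the pictures are not rectified), "R" (3x3) and "t" (3): a world point X has camera coordinates R X + t. Camera axes: x right, y down, z forward; pixel columns grow to the right and rows downward; lengths in m; the calibration is good to about 2 mm. A picture is of the moment at which its call begins. There is no depth.
- env.hand_in(): hands the job in, once; it reports no verdict.
Trained networks look in a picture, given as the dict that the camera call returned (one of the last four; its "shot" number tells which), for a name from the list of things; names that differ only in an ending like _2 or _b are one class to them, and where a whole thing is asked for, a point or a joint stands for the part that bears it (a point fixed in the world has none). Each returns a list of dicts, best first, with "p" (0 to 1); they miss things now and then, are a little off and sometimes report something else, mostly with a low value. They report only what shows in the picture. A call takes as long as a camera call. They do not tell look-alikes from the thing itself.
- env.regions_of(picture, name): "mask" (400x640 bool, what is visible of it) and "rect" ([left, top, width, height] in pixels, round what is visible of it).
- env.mark_of(picture, name): "pixel" ([column, row] in pixels: a listed point, or the origin of a listed thing).
The state is a dict: "time": time; "joint_pos": joint angles; "joint_velocities": joint speeds; "joint_efforts": joint torques, N m; "ee_pos": TCP position; "tool_rot": TCP orientation; "ft_force": force on the tool from outside, world axes, zero at the start; "moment": the same for the moment, N m; "grip_width": finger opening in m.
Only numpy, scipy, OpenCV 4.12 (cv2) and the standard library are available. Lean on these libraries where they do the work, as an engineer would, in place of code of your own. Each camera call takes 0.05 s, during which the arm holds its last target.

## Working session

There is one attempt and no reset: what is moved stays moved. The work goes in short steps, Python scripts to look and compute and a tool call to move; the robot and the scene stay as the last step left them, time stands still between calls to the robot, and variables do not carry over. Pictures are saved under pics/ and viewed, and the job is handed in when it is done.

Besides the shell and the picture viewer there is one more tool, called after "Emit:" as name(argument=value, ...), one argument or row to a line, values as JSON. step_arm: Moves the arm, as the interface text tells. Its arguments: {"type":"object","properties":{"deltas":{"type":"array"},"force":{"type":"number"}},"required":["deltas"]}

```bash
ls; mkdir -p pics; cat > h.py <<'E'
import numpy as np, cv2
from plant import env
def save(im,name): cv2.imwrite('pics/'+name,cv2.cvtColor(im,cv2.COLOR_RGB2BGR))
def ray(p,px):
    u=cv2.undistortPoints(np.array([[px]],float),np.array(p['mtx']),np.array(p['dist'])).ravel()
    R=np.array(p['R']);t=np.array(p['t']).ravel()
    d=R.T@np.array([u[0],u[1],1.]);return -R.T@t,d/np.linalg.norm(d)
def atz(p,px,z):
    c,d=ray(p,px);return c+d*(z-c[2])/d[2]
def tri(l):
    A=np.zeros((3,3));b=np.zeros(3)
    for p,px in l:
        c,d=ray(p,px);M=np.eye(3)-np.outer(d,d);A+=M;b+=M@c
    return np.linalg.solve(A,b)
def proj(p,X):
    R=np.array(p['R']);t=np.array(p['t'],float).ravel()
    return cv2.projectPoints(np.array([X],float),cv2.Rodrigues(R)[0],t,np.array(p['mtx']),np.array(p['dist']))[0].ravel()
E
cat > a.py <<'E'
from h import *
P={n:env.get_image(n) for n in('scene','top')}
for n in P:
    save(P[n]['frame'],n+'1.png')
    p=P[n]
    print(n,'cam',-np.array(p['R']).T@np.array(p['t']).ravel())
    for o,z in [('cap',.059),('cap_grip',.092),('jar',0),('jar_mouth',.084),('cap_rest',0),('rest_top',.039)]:
        for r in env.mark_of(p,o)[:5]: print(o,np.round(r['pixel'],1),round(r['p'],2),np.round(atz(p,r['pixel'],z),4))
print(env.get_obs(),env.pinch_z)
E
python3 a.py
```

```text
pics
scene cam [0.05102351 0.63821769 0.94601366]
cap [280.6 269.1] 0.76 [0.5027 0.1669 0.059 ]
cap [256.3 268.3] 0.76 [0.5596 0.2015 0.059 ]
cap [281.5 281.2] 0.73 [0.4767 0.1965 0.059 ]
cap_grip [254.2 258.1] 0.78 [0.5672 0.1952 0.092 ]
cap_grip [277.7 263.5] 0.56 [0.5035 0.1744 0.092 ]
jar [282.9 279.8] 0.86 [0.5046 0.1612 0.    ]
jar_mouth [280.2 264.4] 0.98 [0.5003 0.1687 0.084 ]
jar_mouth [335.9 225.7] 0.61 [ 0.4505 -0.0313  0.084 ]
cap_rest [338.2 150.1] 0.53 [ 0.6953 -0.4398  0.    ]
cap_rest [335.2 225.6] 0.49 [ 0.4916 -0.0956  0.    ]
rest_top [340.9 140.9] 0.68 [ 0.6912 -0.451   0.039 ]
rest_top [332.5 214.9] 0.54 [ 0.5048 -0.0991  0.039 ]
top cam [ 0.35580575 -0.09993014  1.22890566]
cap [195.9 220.8] 0.84 [0.4959 0.1695 0.059 ]
cap [198.6 186.7] 0.72 [0.5807 0.1684 0.059 ]
cap_grip [192.3 220.9] 0.73 [0.4915 0.1705 0.092 ]
cap_grip [198.5 183.4] 0.5 [0.5824 0.1616 0.092 ]
jar [197.  222.7] 0.56 [0.4982 0.18   0.    ]
jar_mouth [189.7 218. ] 0.54 [0.4992 0.1791 0.084 ]
cap_rest [194.6 222.2] 0.71 [0.4993 0.1863 0.    ]
cap_rest [307.8 227.5] 0.58 [ 0.4938 -0.104   0.    ]
cap_rest [438.6 159. ] 0.58 [ 0.6855 -0.4466  0.    ]
rest_top [304.8 227.7] 0.97 [ 0.4887 -0.0964  0.039 ]
rest_top [439.1 156.3] 0.64 [ 0.6823 -0.4371  0.039 ]
{'time': 0.7, 'joint_pos': array([-1.38152768e+00,  5.27443659e-01,  1.43269600e+00, -1.74813187e-06,
        1.18136063e+00, -1.78504299e-01]), 'joint_velocities': array([ 0.00265167, -0.00061352,  0.0016541 , -0.00101025,  0.00114292,
        0.00038593]), 'joint_efforts': array([ 1.55506104e-04, -4.42160189e+01, -1.78386712e+01, -2.47838607e-04,
        7.90299964e-04, -2.08830261e-05]), 'ee_pos': array([ 0.22473463, -0.58319037,  0.23134633]), 'tool_rot': array([3.14150204e+00, 1.79925392e-05, 3.67773609e-01]), 'ft_force': array([-0.16181153, -0.28948194, -0.31209587]), 'moment': array([-0.03245332, -0.04772951, -0.01252439]), 'grip_width': 0.08529917971029784} 0.0187
```

View pics/scene1.png

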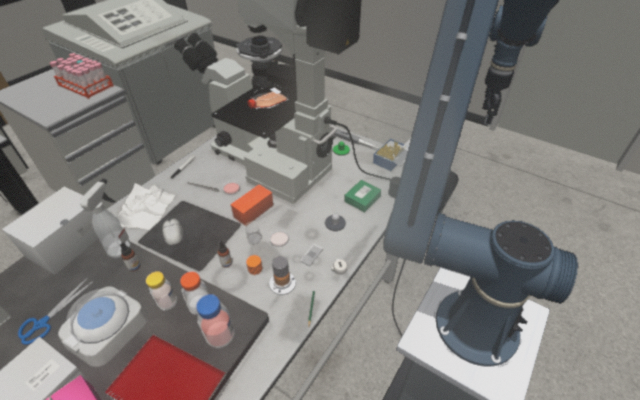

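View pics/top1.png

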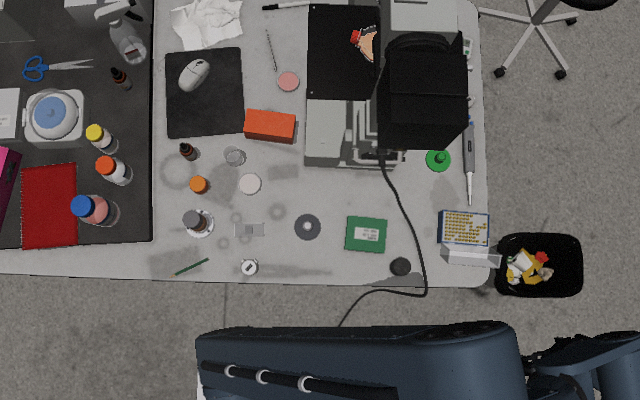

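```bash
python3 - <<'E'
import cv2,numpy as np
a=cv2.imread('pics/top1.png');b=cv2.imread('pics/scene1.png')
x=cv2.resize(a[150:270,150:350],None,fx=4,fy=4,interpolation=cv2.INTER_CUBIC)
cv2.imwrite('pics/top1c.png',x)
x=cv2.resize(b[190:310,220:380],None,fx=5,fy=5,interpolation=cv2.INTER_CUBIC)
cv2.imwrite('pics/scene1c.png',x)
E
```

```text
(no output)
```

View pics/top1c.png

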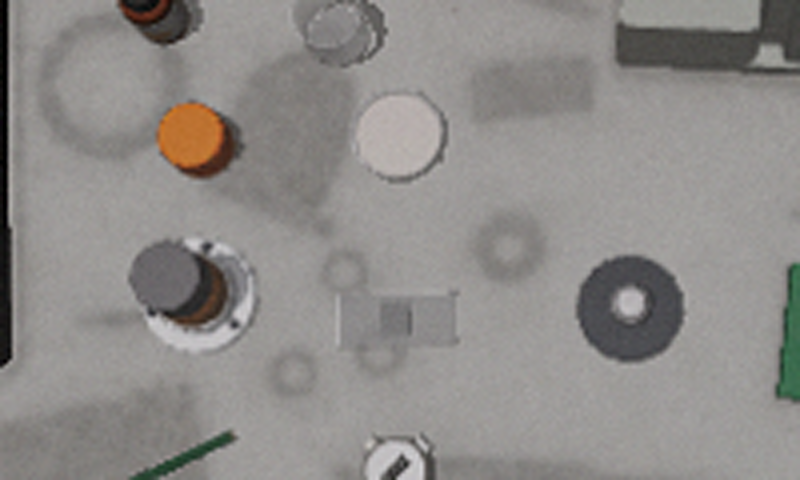

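View pics/scene1c.png

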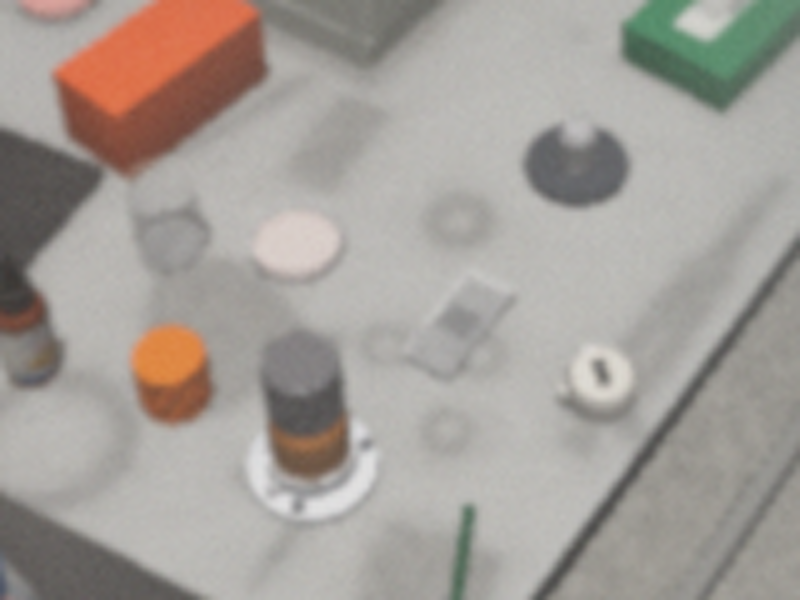

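Two cap-shaped things show up. The grey one on the jar is at top (192,219) and the orange one at (199,184); the grey one fits. There are also two rests: dark foot with a steel post at top (307,227), and green at (438,159). The dark one fits, and the crops above confirm both. Next I'll refine with rim fits and check the wrist camera.

```bash
cat > b.py <<'E'
from h import *
p=env.get_image('wrist');save(p['frame'],'w1.png')
o=env.get_obs();from scipy.spatial.transform import Rotation as Ro
Rt=Ro.from_euler('xyz',o['tool_rot']).as_matrix()
c=-np.array(p['R']).T@np.array(p['t']).ravel()
print('cam in tool',Rt.T@(c-o['ee_pos'])); print('cam axes in tool\n',(np.array(p['R'])@Rt).T.round(3)); print(p['mtx'],p['dist'])
P={n:env.get_image(n) for n in('scene','top')}
for n,box in (('top',(305,227)),('scene',(335,222))):
    p=P[n]
    for o in ('cap_rest','cap','jar'):
        for r in env.regions_of(p,o)[:4]:
            m=r['mask'];ys,xs=np.nonzero(m);print(n,o,round(r['p'],2),r['rect'],len(xs),round(xs.mean(),1),round(ys.mean(),1))
E
python3 b.py
```

```text
cam in tool [ 0.07153309  0.00114137 -0.14241038]
cam axes in tool
 [[-0.001 -0.96  -0.279]
 [ 1.    -0.001 -0.001]
 [ 0.    -0.279  0.96 ]]
[[308.98191638   0.         323.57444452]
 [  0.         308.98191638 192.86244022]
 [  0.           0.           1.        ]] [-0.05504911  0.          0.          0.          0.        ]
top cap_rest 0.58 [294.5, 213.7, 23.4, 25.1] 559 307.3 226.9
top cap_rest 0.56 [425.7, 149.8, 25.6, 26.2] 482 437.3 160.3
top cap 0.66 [191.8, 176.8, 14.3, 15.5] 264 198.6 184.7
top cap 0.65 [186.0, 210.3, 18.1, 17.2] 303 193.0 219.6
top cap 0.16 [245.5, 110.4, 49.5, 34.7] 1528 269.1 126.2
top jar 0.75 [185.1, 211.1, 27.0, 26.8] 341 202.0 225.7
scene cap_rest 0.78 [327.8, 217.1, 18.5, 16.5] 270 334.6 222.7
scene cap_rest 0.69 [329.5, 139.8, 21.4, 15.6] 180 340.5 148.9
scene cap 0.69 [250.3, 253.8, 10.6, 20.4] 265 253.5 264.7
scene cap 0.62 [271.0, 254.5, 14.2, 23.5] 314 279.9 267.1
scene cap 0.44 [265.7, 228.6, 25.0, 15.3] 263 278.2 237.8
scene cap 0.28 [302.1, 241.4, 19.3, 26.6] 253 310.9 254.9
scene jar 0.93 [270.0, 271.9, 25.7, 23.1] 409 282.4 284.5
```

View pics/w1.png

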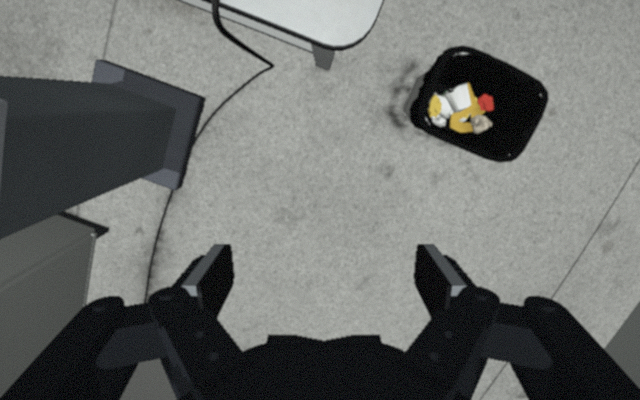

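Emit:
step_arm(
  deltas=[
    {"jaw":1,"tx":0.03,"ty":-0.03,"tz":-0.02,"roll":0.05},
    {"jaw":1,"tx":0.06,"ty":-0.06,"tz":-0.02,"roll":0.1},
    {"jaw":1,"tx":0.09,"ty":-0.09,"tz":-0.02,"roll":0.15},
    {"jaw":1,"tx":0.12,"ty":-0.115,"tz":-0.02,"roll":0.2},
    {"jaw":1,"tx":0.15,"ty":-0.145,"tz":-0.02,"roll":0.25},
    {"jaw":1,"tx":0.18,"ty":-0.173,"tz":-0.02,"roll":0.3},
    {"jaw":1,"tx":0.21,"ty":-0.202,"tz":-0.02,"roll":0.35},
    {"jaw":1,"tx":0.24,"ty":-0.231,"tz":-0.02,"roll":0.4},
    {"jaw":1,"tx":0.27,"ty":-0.26,"tz":-0.02,"roll":0.45},
    {"jaw":1,"tx":0.3,"ty":-0.289,"tz":-0.02,"roll":0.5},
    {"jaw":1,"tx":0.33,"ty":-0.318,"tz":-0.02,"roll":0.55},
    {"jaw":1,"tx":0.355,"ty":-0.342,"tz":-0.02,"roll":0.6},
    {"jaw":1,"tx":0.375,"ty":-0.36,"tz":-0.02,"roll":0.65},
    {"jaw":1,"tx":0.384,"ty":-0.37,"tz":-0.02,"roll":0.67},
    {"jaw":1,"tx":0.384,"ty":-0.37,"tz":-0.02,"roll":0.67},
    {"jaw":1,"tx":0.384,"ty":-0.37,"tz":-0.02,"roll":0.67},
  ],
)

```text
time: 2.48
ee_pos: [0.4502, -0.0993, 0.2514]
tool_rot: [3.141, -0.0, -0.299]
ft_force: [-0.5, -0.2, 0.7]
grip_width: 0.0854
```

```bash
cat > c.py <<'E'
from h import *
import sys
tag=sys.argv[1]
p=env.get_image('wrist');save(p['frame'],tag+'.png')
o=env.get_obs();print(o['time'],o['ee_pos'].round(4),o['tool_rot'].round(3),o['joint_pos'].round(3),o['ft_force'].round(2))
for n,z in [('cap',.059),('cap_grip',.092),('jar',0),('jar_mouth',.084),('cap_rest',0),('rest_top',.039)]:
    for r in env.mark_of(p,n)[:3]: print(n,np.round(r['pixel'],1),round(r['p'],2),np.round(atz(p,r['pixel'],z),4))
np.savez(tag+'.npz',**{k:p[k] for k in('frame','mtx','dist','R','t')})
E
python3 c.py w2
```

```text
2.5333 [ 0.45   -0.1     0.2514] [ 3.141 -0.    -0.301] [-4.620e-01  2.790e-01  1.804e+00 -1.000e-03  1.058e+00  1.410e+00] [ 0.15 -0.88  0.86]
cap [ 86.5 197.6] 0.97 [0.5028 0.1757 0.059 ]
cap [ 85.4 119. ] 0.59 [0.5835 0.1321 0.059 ]
cap_grip [ 68.4 207.8] 0.96 [0.5003 0.1725 0.092 ]
cap_grip [ 67.8 118.2] 0.87 [0.5839 0.1246 0.092 ]
jar [121.9 185. ] 0.6 [0.5007 0.17   0.    ]
cap_rest [312.7 126. ] 0.72 [ 0.4968 -0.0999  0.    ]
cap_rest [ 71.2 209.3] 0.57 [ 0.4915  0.259  -0.    ]
rest_top [313.5 124.6] 0.67 [ 0.5002 -0.1033  0.039 ]
rest_top [312.  124.3] 0.39 [ 0.5011 -0.1018  0.039 ]
```

View pics/w2.png

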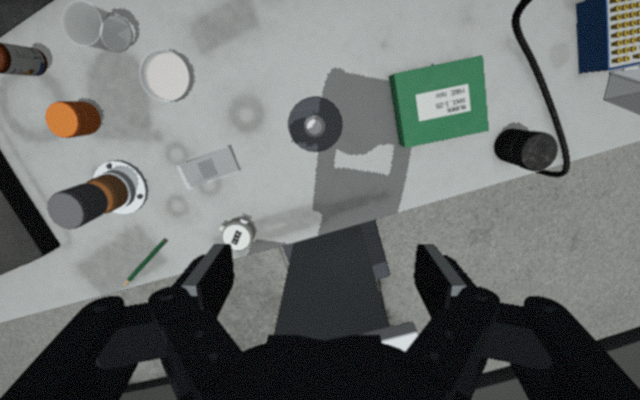

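```bash
cat > fit.py <<'E'
from h import *
from scipy.optimize import least_squares
from scipy.ndimage import map_coordinates
def circ(p,x,y,z,r,n=72):
    a=np.linspace(0,2*np.pi,n,endpoint=False)
    X=np.c_[x+r*np.cos(a),y+r*np.sin(a),np.full(n,z)]
    R=np.array(p['R']);t=np.array(p['t'],float).ravel()
    return cv2.projectPoints(X,cv2.Rodrigues(R)[0],t,np.array(p['mtx']),np.array(p['dist']))[0][:,0]
def edgefit(p,x,y,z,r,sign=1,w=.008,use=None,free_r=False,iters=6):
    """refine circle: per angle find strongest radial gradient (sign=+1: brighter outside)"""
    g=cv2.GaussianBlur(cv2.cvtColor(np.array(p['frame']),cv2.COLOR_RGB2GRAY).astype(np.float32),(0,0),.7)
    n=72;a=np.linspace(0,2*np.pi,n,endpoint=False);rr=np.linspace(-w,w,65)
    for k in range(iters):
        S=np.stack([circ(p,x,y,z,r+d,n) for d in rr])
        V=map_coordinates(g,[S[...,1],S[...,0]],order=1)
        G=np.gradient(V,axis=0)*sign
        i=G.argmax(0);s=G.max(0);e=rr[i]
        ok=s>np.median(s)*.5
        if use is not None: ok&=use(a)
        A=np.c_[np.cos(a),np.sin(a),np.ones(n)] if free_r else np.c_[np.cos(a),np.sin(a)]
        f=least_squares(lambda q:(A@q-e)[ok],np.zeros(A.shape[1]),loss='soft_l1',f_scale=.0005)
        x+=f.x[0];y+=f.x[1]
        if free_r:r+=f.x[2]
    return np.round([x,y,r,np.median(abs(A@f.x-e)[ok]),ok.sum()],5)
E
cat > d.py <<'E'
from fit import *
p=dict(np.load('w2.npz'))
print('foot',edgefit(p,.497,-.1,.008,.034), edgefit(p,.497,-.1,.008,.034,free_r=True))
print('post',edgefit(p,.499,-.1,.039,.0085,-1,w=.004), edgefit(p,.499,-.1,.039,.0085,-1,w=.004,free_r=True))
T=env.get_image('top')
print('T foot',edgefit(T,.497,-.1,.008,.034), edgefit(T,.497,-.1,.008,.034,free_r=True))
print('T cap',edgefit(T,.497,.172,.1,.021), edgefit(T,.497,.172,.1,.021,free_r=True))
print('T holder?',edgefit(T,.497,.172,.01,.037,-1))
im=cv2.resize(p['frame'][80:170,250:380],None,fx=6,fy=6,interpolation=cv2.INTER_CUBIC);save(im,'w2c.png')
E
python3 d.py
```

```text
foot [ 4.9860e-01 -1.0342e-01  3.4000e-02  5.5000e-04  7.2000e+01] [ 4.9852e-01 -1.0341e-01  3.3390e-02  2.5000e-04  7.2000e+01]
post [ 4.9815e-01 -1.0397e-01  8.5000e-03  7.0000e-04  7.2000e+01] [ 4.9871e-01 -1.0556e-01  1.0160e-02  6.9000e-04  7.2000e+01]
T foot [ 4.7032e-01 -9.2610e-02  3.4000e-02  3.4000e-03  5.6000e+01] [ 4.7886e-01 -9.8010e-02  3.2610e-02  2.6700e-03  5.8000e+01]
T cap [4.9561e-01 1.7181e-01 2.1000e-02 1.0000e-03 5.9000e+01] [4.9232e-01 1.6384e-01 2.6900e-02 2.7500e-03 7.2000e+01]
T holder? [4.9705e-01 1.7411e-01 3.7000e-02 7.5000e-04 4.5000e+01]
```

View pics/w2c.png

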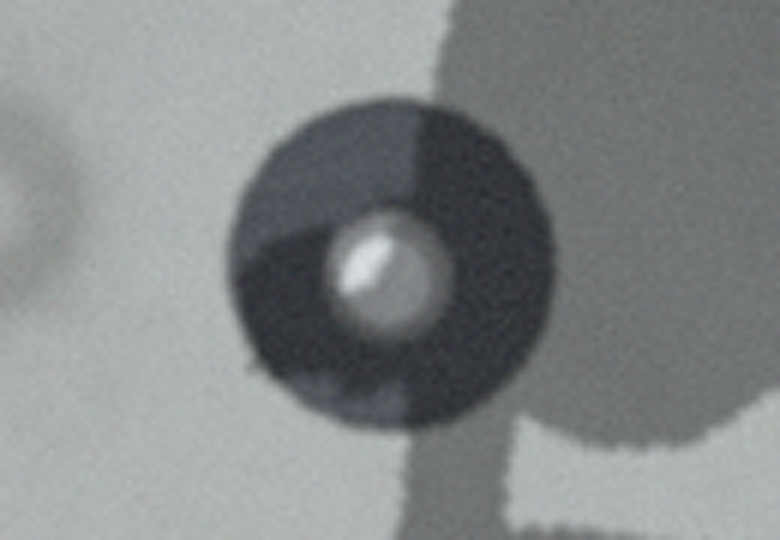

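Emit:
step_arm(
  deltas=[
    {"jaw":1,"tx":-0.004,"ty":-0.03,"tz":0,"roll":0.05},
    {"jaw":1,"tx":-0.008,"ty":-0.06,"tz":0,"roll":0.1},
    {"jaw":1,"tx":-0.012,"ty":-0.092,"tz":0,"roll":0.15},
    {"jaw":1,"tx":-0.016,"ty":-0.124,"tz":0,"roll":0.2},
    {"jaw":1,"tx":-0.02,"ty":-0.156,"tz":0,"roll":0.25},
    {"jaw":1,"tx":-0.024,"ty":-0.188,"tz":0,"roll":0.3},
    {"jaw":1,"tx":-0.028,"ty":-0.22,"tz":0,"roll":0.35},
    {"jaw":1,"tx":-0.032,"ty":-0.25,"tz":0,"roll":0.39},
    {"jaw":1,"tx":-0.035,"ty":-0.268,"tz":0,"roll":0.4},
    {"jaw":1,"tx":-0.036,"ty":-0.274,"tz":0,"roll":0.4},
    {"jaw":1,"tx":-0.036,"ty":-0.274,"tz":0,"roll":0.4},
    {"jaw":1,"tx":-0.036,"ty":-0.274,"tz":0,"roll":0.4},
  ],
)

```text
time: 3.88
ee_pos: [0.4972, 0.1709, 0.2511]
tool_rot: [3.14, -0.0, -0.703]
ft_force: [0.8, -0.1, 0.4]
grip_width: 0.0852
```

```bash
python3 c.py w3; cat > e.py <<'E'
from fit import *
import sys
p=dict(np.load(sys.argv[1]+'.npz'))
print('cap',edgefit(p,.498,.172,.1,.021,w=.006), edgefit(p,.498,.172,.1,.021,w=.006,free_r=True))
print('holder',edgefit(p,.498,.172,.01,.037,-1,w=.006), edgefit(p,.498,.172,.01,.037,-1,w=.006,free_r=True))
E
python3 e.py w3
```

```text
3.9333 [0.4972 0.1705 0.2512] [ 3.141  0.    -0.704] [ 1.180e-01  3.690e-01  1.656e+00 -1.000e-03  1.116e+00  2.393e+00] [ 0.19 -0.82  0.93]
cap [322.6 167.5] 0.75 [0.5008 0.1692 0.059 ]
cap [270.7 105.3] 0.71 [0.5866 0.1676 0.059 ]
cap_grip [268.1 105.5] 0.97 [0.5847 0.1653 0.092 ]
cap_grip [324.6 174.3] 0.77 [0.4993 0.1677 0.092 ]
jar [320.6 161.3] 0.84 [0.4996 0.1738 0.    ]
jar_mouth [324.8 161.9] 0.2 [0.5076 0.1604 0.084 ]
cap_rest [498.3  12.1] 0.65 [ 0.5005 -0.1008  0.    ]
rest_top [519.8   2.3] 0.95 [ 0.4991 -0.1025  0.039 ]
cap [5.0054e-01 1.7037e-01 2.1000e-02 9.5000e-04 7.1000e+01] [5.0235e-01 1.6836e-01 2.3280e-02 1.8100e-03 6.7000e+01]
holder [4.9860e-01 1.7221e-01 3.7000e-02 7.2000e-04 5.0000e+01] [4.9939e-01 1.7139e-01 3.6140e-02 2.2000e-04 5.0000e+01]
```

View pics/w3.png

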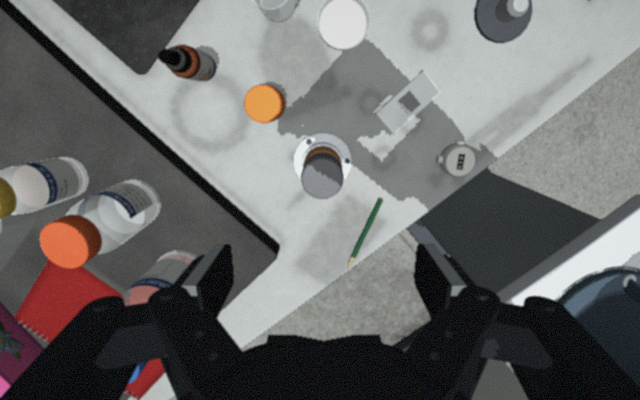

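```bash
cat > ov.py <<'E'
from fit import *
import sys
tag=sys.argv[1];x,y=float(sys.argv[2]),float(sys.argv[3])
p=dict(np.load(tag+'.npz'))
s=8;c=proj(p,[x,y,.06]).astype(int);l,t=c[0]-45,c[1]-36
im=cv2.resize(p['frame'][t:t+72,l:l+90],None,fx=s,fy=s,interpolation=cv2.INTER_CUBIC)
for z,r,col in((.1,.021,(255,0,0)),(.01,.037,(0,255,0)),(0,.037,(0,120,255))):
    q=((circ(p,x,y,z,r)-[l,t]+.5)*s-.5).astype(np.int32);cv2.polylines(im,[q],True,col,1)
save(im,tag+'ov.png')
E
python3 ov.py w3 .499 .1717
```

```text
(no output)
```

View pics/w3ov.png

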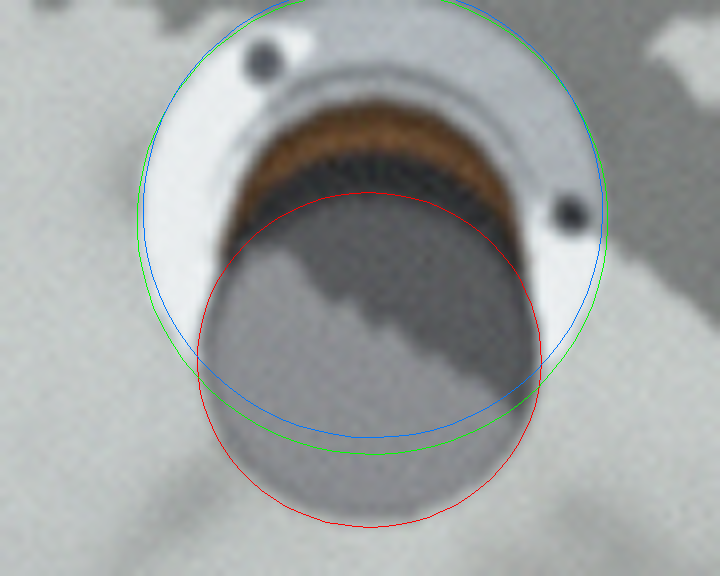

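Emit:
step_arm(
  deltas=[
    {"jaw":1,"tz":0.01,"roll":-0.12},
    {"jaw":1,"tz":0.02,"roll":-0.24},
    {"jaw":1,"tz":0.03,"roll":-0.36},
    {"jaw":1,"tz":0.04,"roll":-0.48},
    {"jaw":1,"tz":0.05,"roll":-0.6},
    {"jaw":1,"tz":0.06,"roll":-0.72},
    {"jaw":1,"tz":0.07,"roll":-0.84},
    {"jaw":1,"tz":0.07,"roll":-0.96},
    {"jaw":1,"tz":0.07,"roll":-1.08},
    {"jaw":1,"tz":0.07,"roll":-1.2},
    {"jaw":1,"tz":0.07,"roll":-1.32},
    {"jaw":1,"tz":0.07,"roll":-1.44},
    {"jaw":1,"tz":0.07,"roll":-1.56},
    {"jaw":1,"tz":0.07,"roll":-1.68},
    {"jaw":1,"tz":0.07,"roll":-1.8},
    {"jaw":1,"tz":0.07,"roll":-1.92},
    {"jaw":1,"tz":0.07,"roll":-2.04},
    {"jaw":1,"tz":0.07,"roll":-2.1},
    {"jaw":1,"tz":0.07,"roll":-2.1},
    {"jaw":1,"tz":0.07,"roll":-2.1},
  ],
)

```text
schema error: expected keys jaw, tx, ty, tz, roll
```

```bash
python3 c.py w4;python3 e.py w4;python3 ov.py w4 .4995 .1713
```

```text
4.2833 [0.4975 0.171  0.2514] [ 3.142 -0.    -0.705] [ 0.119  0.369  1.656 -0.     1.116  2.394] [-0.48  0.35 -0.45]
cap [270.2 108.1] 0.81 [0.5853 0.1699 0.059 ]
cap [323.7 171.1] 0.55 [0.4973 0.171  0.059 ]
cap_grip [266.5 103.4] 0.76 [0.5875 0.1651 0.092 ]
cap_grip [319.  178.5] 0.6 [0.5001 0.1749 0.092 ]
jar [323.8 159.2] 0.56 [0.4994 0.1691 0.    ]
cap_rest [499.9  14. ] 0.9 [ 0.4975 -0.1012  0.    ]
cap_rest [453.9 153.9] 0.22 [0.3959 0.0362 0.    ]
rest_top [341.1  25.4] 0.68 [0.6011 0.0586 0.039 ]
rest_top [520.7   5. ] 0.62 [ 0.4962 -0.1018  0.039 ]
cap [5.0053e-01 1.7042e-01 2.1000e-02 8.2000e-04 7.1000e+01] [5.0242e-01 1.6851e-01 2.3230e-02 1.8800e-03 6.8000e+01]
holder [4.9856e-01 1.7229e-01 3.7000e-02 5.7000e-04 5.0000e+01] [4.9916e-01 1.7173e-01 3.6190e-02 2.1000e-04 5.0000e+01]
```

View pics/w4ov.png

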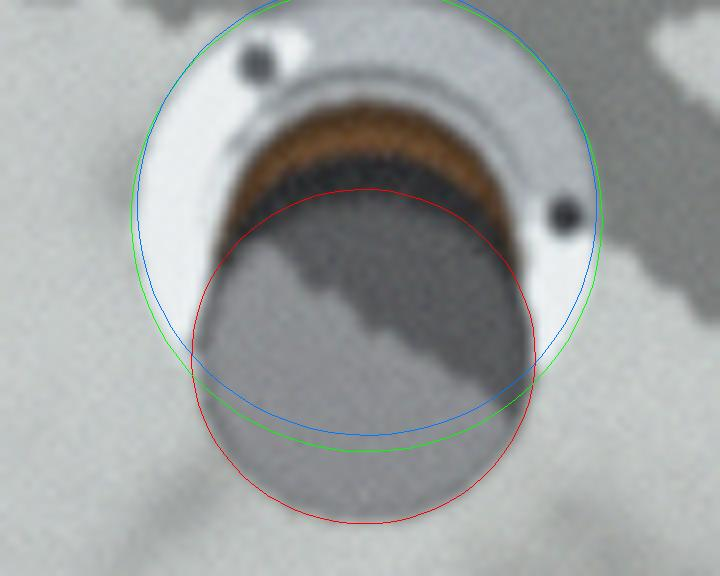

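The call was refused because every row needs all the keys. I'll resend it in full.

Emit:
step_arm(
  deltas=[
    {"jaw":1,"tx":0,"ty":0,"tz":0.01,"roll":-0.12},
    {"jaw":1,"tx":0,"ty":0,"tz":0.02,"roll":-0.24},
    {"jaw":1,"tx":0,"ty":0,"tz":0.03,"roll":-0.36},
    {"jaw":1,"tx":0,"ty":0,"tz":0.04,"roll":-0.48},
    {"jaw":1,"tx":0,"ty":0,"tz":0.05,"roll":-0.6},
    {"jaw":1,"tx":0,"ty":0,"tz":0.06,"roll":-0.72},
    {"jaw":1,"tx":0,"ty":0,"tz":0.07,"roll":-0.84},
    {"jaw":1,"tx":0,"ty":0,"tz":0.07,"roll":-0.96},
    {"jaw":1,"tx":0,"ty":0,"tz":0.07,"roll":-1.08},
    {"jaw":1,"tx":0,"ty":0,"tz":0.07,"roll":-1.2},
    {"jaw":1,"tx":0,"ty":0,"tz":0.07,"roll":-1.32},
    {"jaw":1,"tx":0,"ty":0,"tz":0.07,"roll":-1.44},
    {"jaw":1,"tx":0,"ty":0,"tz":0.07,"roll":-1.56},
    {"jaw":1,"tx":0,"ty":0,"tz":0.07,"roll":-1.68},
    {"jaw":1,"tx":0,"ty":0,"tz":0.07,"roll":-1.8},
    {"jaw":1,"tx":0,"ty":0,"tz":0.07,"roll":-1.92},
    {"jaw":1,"tx":0,"ty":0,"tz":0.07,"roll":-2.04},
    {"jaw":1,"tx":0,"ty":0,"tz":0.07,"roll":-2.16},
    {"jaw":1,"tx":0,"ty":0,"tz":0.07,"roll":-2.2},
    {"jaw":1,"tx":0,"ty":0,"tz":0.07,"roll":-2.2},
  ],
)

```text
time: 6.25
ee_pos: [0.4975, 0.1718, 0.1813]
tool_rot: [3.142, 0.0, 1.497]
ft_force: [-0.6, 0.6, -0.8]
grip_width: 0.0855
```

```bash
python3 c.py w4;python3 e.py w4;python3 ov.py w4 .4995 .1713
```

```text
6.3 [0.4975 0.1717 0.1813] [3.142 0.    1.495] [ 0.12   0.465  1.731 -0.     0.945  0.195] [-0.39 -0.03  0.64]
cap [321.3 187.8] 0.98 [0.4963 0.1698 0.059 ]
cap [417.  163.8] 0.85 [0.5813 0.1853 0.059 ]
cap_grip [426.8 168.3] 0.82 [0.5792 0.1883 0.092 ]
cap_grip [323.7 277.2] 0.74 [0.4932 0.0999 0.092 ]
cap_grip [324.4 194.8] 0.62 [0.4992 0.1729 0.092 ]
jar [323.8 170. ] 0.87 [0.4988 0.1732 0.    ]
rest_top [218.5 158.2] 0.42 [0.402  0.2002 0.039 ]
cap [4.9873e-01 1.7421e-01 2.1000e-02 1.0600e-03 7.1000e+01] [4.9774e-01 1.7868e-01 2.3720e-02 2.3000e-03 5.3000e+01]
holder [4.9865e-01 1.7111e-01 3.7000e-02 5.6000e-04 5.0000e+01] [4.9854e-01 1.7245e-01 3.5880e-02 1.9000e-04 5.2000e+01]
```

View pics/w4ov.png

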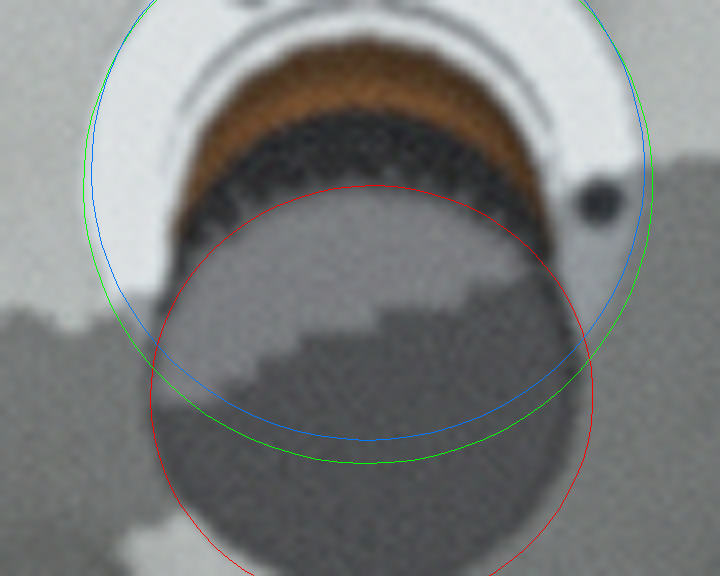

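Emit:
step_arm(
  deltas=[
    {"jaw":0.8,"tx":0.0005,"ty":0.0013,"tz":0,"roll":0.123},
    {"jaw":0.8,"tx":0.0005,"ty":0.0013,"tz":0,"roll":0.246},
    {"jaw":0.8,"tx":0.0005,"ty":0.0013,"tz":0,"roll":0.369},
    {"jaw":0.8,"tx":0.0005,"ty":0.0013,"tz":0,"roll":0.492},
    {"jaw":0.8,"tx":0.0005,"ty":0.0013,"tz":0,"roll":0.615},
    {"jaw":0.8,"tx":0.0005,"ty":0.0013,"tz":0,"roll":0.738},
    {"jaw":0.8,"tx":0.0005,"ty":0.0013,"tz":0,"roll":0.861},
    {"jaw":0.8,"tx":0.0005,"ty":0.0013,"tz":0,"roll":0.984},
    {"jaw":0.8,"tx":0.0005,"ty":0.0013,"tz":0,"roll":1.107},
    {"jaw":0.8,"tx":0.0005,"ty":0.0013,"tz":0,"roll":1.23},
    {"jaw":0.8,"tx":0.0005,"ty":0.0013,"tz":0,"roll":1.353},
    {"jaw":0.8,"tx":0.0005,"ty":0.0013,"tz":0,"roll":1.476},
    {"jaw":0.8,"tx":0.0005,"ty":0.0013,"tz":0,"roll":1.599},
    {"jaw":0.8,"tx":0.0005,"ty":0.0013,"tz":0,"roll":1.722},
    {"jaw":0.8,"tx":0.0005,"ty":0.0013,"tz":0,"roll":1.845},
    {"jaw":0.8,"tx":0.0005,"ty":0.0013,"tz":0,"roll":1.968},
    {"jaw":0.8,"tx":0.0005,"ty":0.0013,"tz":0,"roll":2.091},
    {"jaw":0.8,"tx":0.0005,"ty":0.0013,"tz":0,"roll":2.214},
    {"jaw":0.8,"tx":0.0005,"ty":0.0013,"tz":0,"roll":2.337},
    {"jaw":0.8,"tx":0.0005,"ty":0.0013,"tz":0,"roll":2.445},
  ],
)

```text
time: 8.27
ee_pos: [0.4987, 0.1721, 0.1813]
tool_rot: [3.142, -0.0, -0.955]
ft_force: [0.6, -0.8, -0.4]
grip_width: 0.0681
```

```bash
python3 c.py w5|head -1;python3 e.py w5;python3 ov.py w5 .4988 .1721
```

```text
8.3167 [0.4987 0.1721 0.1813] [ 3.142  0.    -0.958] [0.12  0.466 1.728 0.    0.947 2.649] [-0.3   0.62  0.51]
cap [5.0009e-01 1.6980e-01 2.1000e-02 8.8000e-04 6.9000e+01] [5.0094e-01 1.6855e-01 2.2470e-02 1.2600e-03 6.5000e+01]
holder [4.9853e-01 1.7202e-01 3.7000e-02 5.5000e-04 4.9000e+01] [4.9925e-01 1.7130e-01 3.6010e-02 1.9000e-04 5.0000e+01]
```

View pics/w5ov.png

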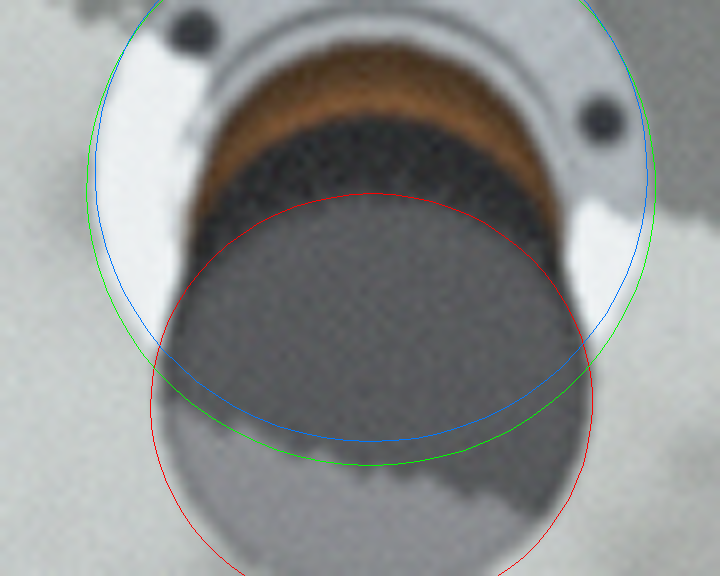

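Emit:
step_arm(
  deltas=[
    {"jaw":0.8,"tx":0,"ty":0,"tz":0.02,"roll":0},
    {"jaw":0.8,"tx":0,"ty":0,"tz":0.04,"roll":0},
    {"jaw":0.8,"tx":0,"ty":0,"tz":0.06,"roll":0},
    {"jaw":0.8,"tx":0,"ty":0,"tz":0.075,"roll":0},
    {"jaw":0.8,"tx":0,"ty":0,"tz":0.09,"roll":0},
    {"jaw":0.8,"tx":0,"ty":0,"tz":0.1,"roll":0},
    {"jaw":0.8,"tx":0,"ty":0,"tz":0.108,"roll":0},
    {"jaw":0.8,"tx":0,"ty":0,"tz":0.109,"roll":0},
    {"jaw":0.8,"tx":0,"ty":0,"tz":0.109,"roll":0},
  ],
)

```text
time: 9.37
ee_pos: [0.4987, 0.1721, 0.0721]
tool_rot: [3.141, 0.0, -0.947]
ft_force: [-0.1, -0.2, -0.2]
grip_width: 0.0687
```

Emit:
step_arm(
  deltas=[
    {"jaw":0.6,"tx":0,"ty":0,"tz":0,"roll":0},
    {"jaw":0.55,"tx":0,"ty":0,"tz":0,"roll":0},
    {"jaw":0.5,"tx":0,"ty":0,"tz":0,"roll":0},
    {"jaw":0.45,"tx":0,"ty":0,"tz":0,"roll":0},
    {"jaw":0.4,"tx":0,"ty":0,"tz":0,"roll":0},
    {"jaw":0.3,"tx":0,"ty":0,"tz":0,"roll":0},
    {"jaw":0.3,"tx":0,"ty":0,"tz":0,"roll":0},
  ],
  force=25,
)

```text
time: 9.95
ee_pos: [0.4993, 0.1721, 0.073]
tool_rot: [-3.141, -0.001, -0.947]
ft_force: [-0.1, 0.8, 5.9]
grip_width: 0.0411
```

```bash
cat > s.py <<'E'
from h import *
o=env.get_obs()
for k in('time','ee_pos','tool_rot','ft_force','moment','grip_width'):print(k,np.round(o[k],4))
print('q6',o['joint_pos'][5])
E
python3 s.py
```

```text
time 9.95
ee_pos [0.4993 0.1721 0.073 ]
tool_rot [-3.1407e+00 -6.0000e-04 -9.4730e-01]
ft_force [-0.0743  0.7749  5.8577]
moment [-0.01    0.1187 -0.0368]
grip_width 0.0411
q6 2.6383864866033626
```

Emit:
step_arm(
  deltas=[
    {"jaw":0.3,"tx":0,"ty":0,"tz":0,"roll":-0.06},
    {"jaw":0.3,"tx":0,"ty":0,"tz":-0.0001,"roll":-0.12},
    {"jaw":0.3,"tx":0,"ty":0,"tz":-0.0002,"roll":-0.18},
    {"jaw":0.3,"tx":0,"ty":0,"tz":-0.0003,"roll":-0.24},
    {"jaw":0.3,"tx":0,"ty":0,"tz":-0.0003,"roll":-0.3},
    {"jaw":0.3,"tx":0,"ty":0,"tz":-0.0003,"roll":-0.3},
  ],
  force=30,
)

```text
time: 10.45
ee_pos: [0.4991, 0.1721, 0.0732]
tool_rot: [-3.141, -0.001, -0.646]
ft_force: [-1.3, -0.3, 0.2]
grip_width: 0.0408
```

```bash
python3 s.py
```

```text
time 10.45
ee_pos [0.4991 0.1721 0.0732]
tool_rot [-3.1412e+00 -6.0000e-04 -6.4620e-01]
ft_force [-1.2735 -0.3402  0.2048]
moment [-0.0254  0.0046  0.0294]
grip_width 0.0408
q6 2.337383319928036
```

Emit:
step_arm(
  deltas=[
    {"jaw":0.3,"tx":0,"ty":0,"tz":-0.0001,"roll":-0.08},
    {"jaw":0.3,"tx":0,"ty":0,"tz":-0.0001,"roll":-0.16},
    {"jaw":0.3,"tx":0,"ty":0,"tz":-0.0002,"roll":-0.24},
    {"jaw":0.3,"tx":0,"ty":0,"tz":-0.0003,"roll":-0.32},
    {"jaw":0.3,"tx":0,"ty":0,"tz":-0.0003,"roll":-0.4},
    {"jaw":0.3,"tx":0,"ty":0,"tz":-0.0004,"roll":-0.48},
    {"jaw":0.3,"tx":0,"ty":0,"tz":-0.0005,"roll":-0.56},
    {"jaw":0.3,"tx":0,"ty":0,"tz":-0.0005,"roll":-0.6},
    {"jaw":0.3,"tx":0,"ty":0,"tz":-0.0005,"roll":-0.6},
  ],
)

```text
time: 11.2
ee_pos: [0.499, 0.1722, 0.0742]
tool_rot: [-3.141, -0.001, -0.047]
ft_force: [-1.1, 0.2, 4.5]
grip_width: 0.0406
```

```bash
python3 s.py; python3 c.py w6 >/dev/null
```

```text
time 11.2
ee_pos [0.499  0.1722 0.0742]
tool_rot [-3.1413e+00 -1.0000e-03 -4.7000e-02]
ft_force [-1.1459  0.1729  4.5222]
moment [ 0.0483  0.1498 -0.0198]
grip_width 0.0406
q6 1.7381240561498255
```

View pics/w6.png

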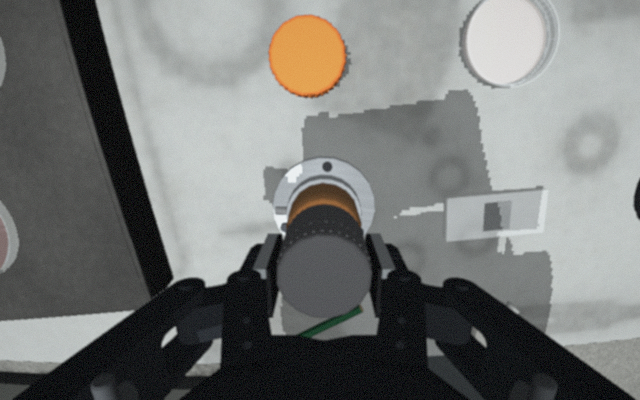

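Emit:
step_arm(
  deltas=[
    {"jaw":0.3,"tx":0,"ty":0,"tz":-0.0002,"roll":-0.08},
    {"jaw":0.3,"tx":0,"ty":0,"tz":-0.0003,"roll":-0.16},
    {"jaw":0.3,"tx":0,"ty":0,"tz":-0.0004,"roll":-0.24},
    {"jaw":0.3,"tx":0,"ty":0,"tz":-0.0005,"roll":-0.32},
    {"jaw":0.3,"tx":0,"ty":0,"tz":-0.0006,"roll":-0.4},
    {"jaw":0.3,"tx":0,"ty":0,"tz":-0.0007,"roll":-0.48},
    {"jaw":0.3,"tx":0,"ty":0,"tz":-0.0008,"roll":-0.56},
    {"jaw":0.3,"tx":0,"ty":0,"tz":-0.0008,"roll":-0.6},
    {"jaw":0.3,"tx":0,"ty":0,"tz":-0.0008,"roll":-0.6},
  ],
)

```text
time: 12.3
ee_pos: [0.499, 0.1727, 0.0755]
tool_rot: [-3.141, -0.002, 0.551]
ft_force: [-1.8, 1.6, 6.6]
grip_width: 0.041
```

```bash
python3 s.py
```

```text
time 12.3
ee_pos [0.499  0.1727 0.0755]
tool_rot [-3.1414e+00 -1.5000e-03  5.5100e-01]
ft_force [-1.7872  1.5981  6.5759]
moment [0.3528 0.3717 0.0444]
grip_width 0.041
q6 1.139872291630995
```

Emit:
step_arm(
  deltas=[
    {"jaw":0.3,"tx":0,"ty":0,"tz":-0.0005,"roll":-0.06},
    {"jaw":0.3,"tx":0,"ty":0,"tz":-0.0007,"roll":-0.13},
    {"jaw":0.3,"tx":0,"ty":0,"tz":-0.0009,"roll":-0.2},
    {"jaw":0.3,"tx":0,"ty":0,"tz":-0.0011,"roll":-0.27},
    {"jaw":0.3,"tx":0,"ty":0,"tz":-0.0012,"roll":-0.34},
    {"jaw":0.3,"tx":0,"ty":0,"tz":-0.0013,"roll":-0.4},
    {"jaw":0.3,"tx":0,"ty":0,"tz":-0.0013,"roll":-0.4},
  ],
)

```text
time: 12.88
ee_pos: [0.4986, 0.1729, 0.0768]
tool_rot: [-3.141, -0.001, 0.95]
ft_force: [-1.8, 1.3, 3.2]
grip_width: 0.041
```

```bash
python3 s.py
```

```text
time 12.8833
ee_pos [0.4986 0.1729 0.0768]
tool_rot [-3.1413e+00 -1.3000e-03  9.5020e-01]
ft_force [-1.7966  1.3248  3.1638]
moment [0.2429 0.3246 0.0092]
grip_width 0.041
q6 0.7405574766292291
```

Emit:
step_arm(
  deltas=[
    {"jaw":0.3,"tx":0,"ty":0,"tz":-0.0003,"roll":-0.07},
    {"jaw":0.3,"tx":0,"ty":0,"tz":-0.0005,"roll":-0.14},
    {"jaw":0.3,"tx":0,"ty":0,"tz":-0.0007,"roll":-0.21},
    {"jaw":0.3,"tx":0,"ty":0,"tz":-0.0009,"roll":-0.28},
    {"jaw":0.3,"tx":0,"ty":0,"tz":-0.001,"roll":-0.35},
    {"jaw":0.3,"tx":0,"ty":0,"tz":-0.0011,"roll":-0.42},
    {"jaw":0.3,"tx":0,"ty":0,"tz":-0.0012,"roll":-0.49},
    {"jaw":0.3,"tx":0,"ty":0,"tz":-0.0013,"roll":-0.56},
    {"jaw":0.3,"tx":0,"ty":0,"tz":-0.0014,"roll":-0.6},
    {"jaw":0.3,"tx":0,"ty":0,"tz":-0.0014,"roll":-0.6},
  ],
)

```text
time: 13.72
ee_pos: [0.498, 0.1731, 0.0784]
tool_rot: [-3.141, -0.001, 1.548]
ft_force: [-1.6, 0.4, 4.9]
grip_width: 0.0412
```

```bash
python3 s.py
```

```text
time 13.7167
ee_pos [0.498  0.1731 0.0784]
tool_rot [-3.1409e+00 -1.3000e-03  1.5483e+00]
ft_force [-1.6061  0.4201  4.8896]
moment [0.2678 0.4011 0.0541]
grip_width 0.0412
q6 0.1423695224793112
```

Emit:
step_arm(
  deltas=[
    {"jaw":0.3,"tx":0,"ty":0,"tz":-0.0004,"roll":-0.07},
    {"jaw":0.3,"tx":0,"ty":0,"tz":-0.0007,"roll":-0.14},
    {"jaw":0.3,"tx":0,"ty":0,"tz":-0.0009,"roll":-0.21},
    {"jaw":0.3,"tx":0,"ty":0,"tz":-0.001,"roll":-0.28},
    {"jaw":0.3,"tx":0,"ty":0,"tz":-0.0012,"roll":-0.35},
    {"jaw":0.3,"tx":0,"ty":0,"tz":-0.0013,"roll":-0.42},
    {"jaw":0.3,"tx":0,"ty":0,"tz":-0.0014,"roll":-0.49},
    {"jaw":0.3,"tx":0,"ty":0,"tz":-0.0015,"roll":-0.56},
    {"jaw":0.3,"tx":0,"ty":0,"tz":-0.0016,"roll":-0.6},
    {"jaw":0.3,"tx":0,"ty":0,"tz":-0.0016,"roll":-0.6},
  ],
)

```text
time: 14.55
ee_pos: [0.4975, 0.173, 0.0798]
tool_rot: [-3.141, -0.002, 2.146]
ft_force: [-0.9, 0.3, 2.2]
grip_width: 0.0409
```

```bash
python3 s.py
```

```text
time 14.55
ee_pos [0.4975 0.173  0.0798]
tool_rot [-3.1408e+00 -1.9000e-03  2.1463e+00]
ft_force [-0.9057  0.3065  2.2097]
moment [ 0.1171  0.329  -0.0065]
grip_width 0.0409
q6 -0.45555658014822625
```

Emit:
step_arm(
  deltas=[
    {"jaw":0.3,"tx":0,"ty":0,"tz":-0.0003,"roll":-0.07},
    {"jaw":0.3,"tx":0,"ty":0,"tz":-0.0004,"roll":-0.14},
    {"jaw":0.3,"tx":0,"ty":0,"tz":-0.0006,"roll":-0.21},
    {"jaw":0.3,"tx":0,"ty":0,"tz":-0.0008,"roll":-0.28},
    {"jaw":0.3,"tx":0,"ty":0,"tz":-0.0009,"roll":-0.35},
    {"jaw":0.3,"tx":0,"ty":0,"tz":-0.0011,"roll":-0.42},
    {"jaw":0.3,"tx":0,"ty":0,"tz":-0.0012,"roll":-0.49},
    {"jaw":0.3,"tx":0,"ty":0,"tz":-0.0014,"roll":-0.56},
    {"jaw":0.3,"tx":0,"ty":0,"tz":-0.0015,"roll":-0.63},
    {"jaw":0.3,"tx":0,"ty":0,"tz":-0.0017,"roll":-0.7},
    {"jaw":0.3,"tx":0,"ty":0,"tz":-0.0017,"roll":-0.7},
  ],
)

```text
time: 15.47
ee_pos: [0.4972, 0.1727, 0.0815]
tool_rot: [-3.141, -0.002, 2.845]
ft_force: [-0.5, -1.1, 3.1]
grip_width: 0.0408
```

```bash
python3 s.py
```

```text
time 15.4667
ee_pos [0.4972 0.1727 0.0815]
tool_rot [-3.1414e+00 -2.3000e-03  2.8451e+00]
ft_force [-0.4979 -1.0507  3.1158]
moment [-0.1128  0.2786 -0.0102]
grip_width 0.0408
q6 -1.1538294461123073
```

Emit:
step_arm(
  deltas=[
    {"jaw":0.3,"tx":0,"ty":0,"tz":-0.0003,"roll":-0.07},
    {"jaw":0.3,"tx":0,"ty":0,"tz":-0.0005,"roll":-0.14},
    {"jaw":0.3,"tx":0,"ty":0,"tz":-0.0007,"roll":-0.21},
    {"jaw":0.3,"tx":0,"ty":0,"tz":-0.0009,"roll":-0.28},
    {"jaw":0.3,"tx":0,"ty":0,"tz":-0.001,"roll":-0.35},
    {"jaw":0.3,"tx":0,"ty":0,"tz":-0.0012,"roll":-0.42},
    {"jaw":0.3,"tx":0,"ty":0,"tz":-0.0013,"roll":-0.49},
    {"jaw":0.3,"tx":0,"ty":0,"tz":-0.0015,"roll":-0.56},
    {"jaw":0.3,"tx":0,"ty":0,"tz":-0.0016,"roll":-0.63},
    {"jaw":0.3,"tx":0,"ty":0,"tz":-0.0018,"roll":-0.7},
    {"jaw":0.3,"tx":0,"ty":0,"tz":-0.0018,"roll":-0.7},
  ],
)

```text
time: 16.38
ee_pos: [0.4973, 0.1723, 0.0834]
tool_rot: [3.141, -0.002, -2.74]
ft_force: [-0.9, -0.9, 3.4]
grip_width: 0.0411
```

```bash
python3 s.py
```

```text
time 16.3833
ee_pos [0.4973 0.1723 0.0834]
tool_rot [ 3.1410e+00 -2.0000e-03 -2.7401e+00]
ft_force [-0.856  -0.9154  3.4473]
moment [-0.2975  0.2263  0.0123]
grip_width 0.0411
q6 -1.8513359477434166
```

Emit:
step_arm(
  deltas=[
    {"jaw":0.3,"tx":0,"ty":0,"tz":-0.0003,"roll":-0.07},
    {"jaw":0.3,"tx":0,"ty":0,"tz":-0.0005,"roll":-0.14},
    {"jaw":0.3,"tx":0,"ty":0,"tz":-0.0007,"roll":-0.21},
    {"jaw":0.3,"tx":0,"ty":0,"tz":-0.0009,"roll":-0.28},
    {"jaw":0.3,"tx":0,"ty":0,"tz":-0.0011,"roll":-0.35},
    {"jaw":0.3,"tx":0,"ty":0,"tz":-0.0013,"roll":-0.42},
    {"jaw":0.3,"tx":0,"ty":0,"tz":-0.0014,"roll":-0.49},
    {"jaw":0.3,"tx":0,"ty":0,"tz":-0.0016,"roll":-0.56},
    {"jaw":0.3,"tx":0,"ty":0,"tz":-0.0017,"roll":-0.63},
    {"jaw":0.3,"tx":0,"ty":0,"tz":-0.0019,"roll":-0.7},
    {"jaw":0.3,"tx":0,"ty":0,"tz":-0.002,"roll":-0.75},
    {"jaw":0.3,"tx":0,"ty":0,"tz":-0.002,"roll":-0.75},
  ],
)

```text
time: 17.38
ee_pos: [0.4976, 0.172, 0.0854]
tool_rot: [3.141, -0.001, -1.993]
ft_force: [-0.4, -1.8, 2.7]
grip_width: 0.0408
```

```bash
python3 s.py
```

```text
time 17.3833
ee_pos [0.4976 0.172  0.0854]
tool_rot [ 3.1405e+00 -1.2000e-03 -1.9932e+00]
ft_force [-0.375  -1.7998  2.7393]
moment [-0.2764  0.14    0.0497]
grip_width 0.0408
q6 -2.5979946687764266
```

Emit:
step_arm(
  deltas=[
    {"jaw":0.5,"tx":0,"ty":0,"tz":0,"roll":0},
    {"jaw":0.6,"tx":0,"ty":0,"tz":0,"roll":0},
    {"jaw":0.8,"tx":0,"ty":0,"tz":0,"roll":0},
    {"jaw":0.8,"tx":0,"ty":0,"tz":0,"roll":0.1},
    {"jaw":0.8,"tx":0,"ty":0,"tz":0,"roll":0.22},
    {"jaw":0.8,"tx":0,"ty":0,"tz":0,"roll":0.34},
    {"jaw":0.8,"tx":0,"ty":0,"tz":0,"roll":0.46},
    {"jaw":0.8,"tx":0,"ty":0,"tz":0,"roll":0.58},
    {"jaw":0.8,"tx":0,"ty":0,"tz":0,"roll":0.7},
    {"jaw":0.8,"tx":0,"ty":0,"tz":0,"roll":0.82},
    {"jaw":0.8,"tx":0,"ty":0,"tz":0,"roll":0.94},
    {"jaw":0.8,"tx":0,"ty":0,"tz":0,"roll":1.06},
    {"jaw":0.8,"tx":0,"ty":0,"tz":0,"roll":1.18},
    {"jaw":0.8,"tx":0,"ty":0,"tz":0,"roll":1.3},
    {"jaw":0.8,"tx":0,"ty":0,"tz":0,"roll":1.42},
    {"jaw":0.8,"tx":0,"ty":0,"tz":0,"roll":1.54},
    {"jaw":0.8,"tx":0,"ty":0,"tz":0,"roll":1.66},
    {"jaw":0.8,"tx":0,"ty":0,"tz":0,"roll":1.78},
    {"jaw":0.8,"tx":0,"ty":0,"tz":0,"roll":1.9},
    {"jaw":0.8,"tx":0,"ty":0,"tz":0,"roll":2.02},
  ],
)

```text
time: 19.05
ee_pos: [0.4977, 0.1721, 0.0852]
tool_rot: [-3.14, -0.0, 2.263]
ft_force: [1.2, -1.0, 0.1]
grip_width: 0.0683
```

```bash
python3 s.py; python3 c.py w7 >/dev/null
```

```text
time 19.05
ee_pos [0.4977 0.1721 0.0852]
tool_rot [-3.1402e+00 -5.0000e-04  2.2625e+00]
ft_force [ 1.2264 -1.0034  0.1068]
moment [ 0.0261 -0.0217  0.0682]
grip_width 0.0683
q6 -0.5705038114803023
```

View pics/w7.png

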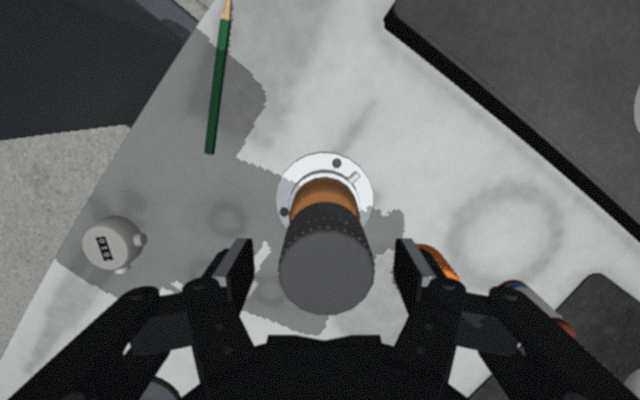

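Emit:
step_arm(
  deltas=[
    {"jaw":0.8,"tx":0,"ty":0,"tz":0,"roll":0.1},
    {"jaw":0.8,"tx":0,"ty":0,"tz":0,"roll":0.2},
    {"jaw":0.75,"tx":0,"ty":0,"tz":0,"roll":0.3},
    {"jaw":0.7,"tx":0,"ty":0,"tz":0,"roll":0.4},
    {"jaw":0.6,"tx":0,"ty":0,"tz":0,"roll":0.4},
    {"jaw":0.5,"tx":0,"ty":0,"tz":0,"roll":0.4},
    {"jaw":0.45,"tx":0,"ty":0,"tz":0,"roll":0.4},
    {"jaw":0.4,"tx":0,"ty":0,"tz":0,"roll":0.4},
    {"jaw":0.3,"tx":0,"ty":0,"tz":-0.0005,"roll":0.4},
    {"jaw":0.3,"tx":0,"ty":0,"tz":-0.0005,"roll":0.4},
    {"jaw":0.3,"tx":0,"ty":0,"tz":-0.0005,"roll":0.4},
  ],
  force=30,
)

```text
time: 20.32
ee_pos: [0.4976, 0.172, 0.0858]
tool_rot: [-3.14, 0.0, 1.872]
ft_force: [0.9, 0.2, -0.7]
grip_width: 0.0414
```

```bash
python3 s.py
```

```text
time 20.3167
ee_pos [0.4976 0.172  0.0858]
tool_rot [-3.1399e+00  1.0000e-04  1.8716e+00]
ft_force [ 0.9329  0.2351 -0.6949]
moment [-0.0172 -0.0185 -0.0212]
grip_width 0.0414
q6 -0.17964451609786802
```

Emit:
step_arm(
  deltas=[
    {"jaw":0.3,"tx":0,"ty":0,"tz":-0.0002,"roll":-0.07},
    {"jaw":0.3,"tx":0,"ty":0,"tz":-0.0004,"roll":-0.14},
    {"jaw":0.3,"tx":0,"ty":0,"tz":-0.0005,"roll":-0.21},
    {"jaw":0.3,"tx":0,"ty":0,"tz":-0.0007,"roll":-0.28},
    {"jaw":0.3,"tx":0,"ty":0,"tz":-0.0008,"roll":-0.35},
    {"jaw":0.3,"tx":0,"ty":0,"tz":-0.001,"roll":-0.42},
    {"jaw":0.3,"tx":0,"ty":0,"tz":-0.0012,"roll":-0.5},
    {"jaw":0.3,"tx":0,"ty":0,"tz":-0.0012,"roll":-0.5},
  ],
)

```text
time: 20.98
ee_pos: [0.4977, 0.1721, 0.087]
tool_rot: [-3.14, -0.001, 2.373]
ft_force: [0.4, 0.2, 0.3]
grip_width: 0.0413
```

```bash
python3 s.py
```

```text
time 20.9833
ee_pos [0.4977 0.1721 0.087 ]
tool_rot [-3.1402e+00 -6.0000e-04  2.3733e+00]
ft_force [0.4118 0.2373 0.3187]
moment [ 0.1157 -0.0232 -0.0142]
grip_width 0.0413
q6 -0.6813449382643382
```

Emit:
step_arm(
  deltas=[
    {"jaw":0.3,"tx":0,"ty":0,"tz":-0.0002,"roll":-0.07},
    {"jaw":0.3,"tx":0,"ty":0,"tz":-0.0004,"roll":-0.14},
    {"jaw":0.3,"tx":0,"ty":0,"tz":-0.0005,"roll":-0.21},
    {"jaw":0.3,"tx":0,"ty":0,"tz":-0.0007,"roll":-0.28},
    {"jaw":0.3,"tx":0,"ty":0,"tz":-0.0008,"roll":-0.35},
    {"jaw":0.3,"tx":0,"ty":0,"tz":-0.001,"roll":-0.42},
    {"jaw":0.3,"tx":0,"ty":0,"tz":-0.0012,"roll":-0.5},
    {"jaw":0.3,"tx":0,"ty":0,"tz":-0.0014,"roll":-0.57},
    {"jaw":0.3,"tx":0,"ty":0,"tz":-0.0015,"roll":-0.64},
    {"jaw":0.3,"tx":0,"ty":0,"tz":-0.0015,"roll":-0.64},
  ],
)

```text
time: 21.82
ee_pos: [0.4977, 0.1722, 0.0886]
tool_rot: [-3.141, -0.001, 3.013]
ft_force: [1.0, 0.1, 0.5]
grip_width: 0.0413
```

```bash
python3 s.py
```

```text
time 21.8167
ee_pos [0.4977 0.1722 0.0886]
tool_rot [-3.1410e+00 -1.2000e-03  3.0126e+00]
ft_force [1.0005 0.0555 0.4717]
moment [0.1038 0.0153 0.0003]
grip_width 0.0413
q6 -1.3207646699952555
```

Emit:
step_arm(
  deltas=[
    {"jaw":0.3,"tx":0,"ty":0,"tz":-0.0002,"roll":-0.07},
    {"jaw":0.3,"tx":0,"ty":0,"tz":-0.0004,"roll":-0.14},
    {"jaw":0.3,"tx":0,"ty":0,"tz":-0.0005,"roll":-0.21},
    {"jaw":0.3,"tx":0,"ty":0,"tz":-0.0007,"roll":-0.28},
    {"jaw":0.3,"tx":0,"ty":0,"tz":-0.0008,"roll":-0.35},
    {"jaw":0.3,"tx":0,"ty":0,"tz":-0.001,"roll":-0.42},
    {"jaw":0.3,"tx":0,"ty":0,"tz":-0.0012,"roll":-0.5},
    {"jaw":0.3,"tx":0,"ty":0,"tz":-0.0014,"roll":-0.57},
    {"jaw":0.3,"tx":0,"ty":0,"tz":-0.0015,"roll":-0.64},
    {"jaw":0.3,"tx":0,"ty":0,"tz":-0.0015,"roll":-0.64},
  ],
)

```text
time: 22.65
ee_pos: [0.4977, 0.1723, 0.0902]
tool_rot: [3.141, -0.001, -2.632]
ft_force: [-0.8, 0.6, 1.3]
grip_width: 0.0416
```

```bash
python3 s.py
```

```text
time 22.65
ee_pos [0.4977 0.1723 0.0902]
tool_rot [ 3.1412e+00 -1.2000e-03 -2.6322e+00]
ft_force [-0.8332  0.6261  1.3483]
moment [0.0969 0.023  0.0481]
grip_width 0.0416
q6 -1.959139755184447
```

Emit:
step_arm(
  deltas=[
    {"jaw":0.3,"tx":0,"ty":0,"tz":-0.0005,"roll":-0.03},
    {"jaw":0.3,"tx":0,"ty":0,"tz":-0.001,"roll":-0.06},
    {"jaw":0.3,"tx":0,"ty":0,"tz":-0.0015,"roll":-0.1},
    {"jaw":0.3,"tx":0,"ty":0,"tz":-0.002,"roll":-0.1},
    {"jaw":0.3,"tx":0,"ty":0,"tz":-0.0025,"roll":-0.1},
    {"jaw":0.3,"tx":0,"ty":0,"tz":-0.003,"roll":-0.1},
    {"jaw":0.3,"tx":0,"ty":0,"tz":-0.003,"roll":-0.1},
  ],
  force=35,
)

```text
time: 23.23
ee_pos: [0.4977, 0.1722, 0.0932]
tool_rot: [3.141, -0.001, -2.534]
ft_force: [0.6, -0.8, 0.1]
grip_width: 0.0409
```

```bash
python3 s.py
```

```text
time 23.2333
ee_pos [0.4977 0.1722 0.0932]
tool_rot [ 3.1411e+00 -1.2000e-03 -2.5338e+00]
ft_force [ 0.616  -0.7734  0.1441]
moment [ 0.0355 -0.0109  0.0035]
grip_width 0.0409
q6 -2.057540571460838
```

Emit:
step_arm(
  deltas=[
    {"jaw":0.3,"tx":0,"ty":0,"tz":-0.003,"roll":0},
    {"jaw":0.3,"tx":0,"ty":0,"tz":-0.006,"roll":0},
    {"jaw":0.3,"tx":0,"ty":0,"tz":-0.01,"roll":0},
    {"jaw":0.3,"tx":0,"ty":0,"tz":-0.015,"roll":0},
    {"jaw":0.3,"tx":0,"ty":0,"tz":-0.02,"roll":0},
    {"jaw":0.3,"tx":0,"ty":0,"tz":-0.027,"roll":0},
    {"jaw":0.3,"tx":0,"ty":0,"tz":-0.035,"roll":0},
    {"jaw":0.3,"tx":0,"ty":0,"tz":-0.045,"roll":0},
    {"jaw":0.3,"tx":0,"ty":0,"tz":-0.055,"roll":0},
    {"jaw":0.3,"tx":0,"ty":0,"tz":-0.055,"roll":0},
  ],
)

```text
time: 24.07
ee_pos: [0.4993, 0.1725, 0.1507]
tool_rot: [-3.14, 0.003, -2.534]
ft_force: [-0.2, -0.7, -0.6]
grip_width: 0.041
```

```bash
python3 s.py; python3 - <<'E'
from h import *
p=env.get_image('scene');save(cv2.resize(p['frame'][170:310,200:380],None,fx=4,fy=4,interpolation=cv2.INTER_CUBIC),'s8.png')
E
```

```text
time 24.0667
ee_pos [0.4993 0.1725 0.1507]
tool_rot [-3.1399e+00  3.0000e-03 -2.5338e+00]
ft_force [-0.2493 -0.652  -0.5955]
moment [-0.0576  0.0181 -0.0141]
grip_width 0.041
q6 -2.057497097931699
```

View pics/s8.png

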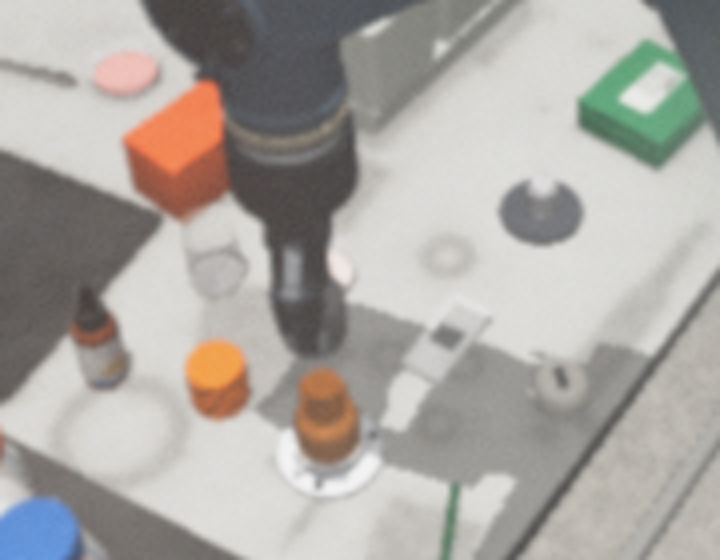

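Emit:
step_arm(
  deltas=[
    {"jaw":0.3,"tx":0.008,"ty":-0.018,"tz":0,"roll":0},
    {"jaw":0.3,"tx":0.019,"ty":-0.043,"tz":0,"roll":0},
    {"jaw":0.3,"tx":0.03,"ty":-0.068,"tz":0,"roll":0},
    {"jaw":0.3,"tx":0.041,"ty":-0.093,"tz":0,"roll":0},
    {"jaw":0.3,"tx":0.052,"ty":-0.118,"tz":0,"roll":0},
    {"jaw":0.3,"tx":0.063,"ty":-0.143,"tz":0,"roll":0},
    {"jaw":0.3,"tx":0.074,"ty":-0.168,"tz":0,"roll":0},
    {"jaw":0.3,"tx":0.085,"ty":-0.193,"tz":0,"roll":0},
    {"jaw":0.3,"tx":0.094,"ty":-0.213,"tz":0,"roll":0},
    {"jaw":0.3,"tx":0.099,"ty":-0.225,"tz":0,"roll":0},
    {"jaw":0.3,"tx":0.099,"ty":-0.225,"tz":0,"roll":0},
    {"jaw":0.3,"tx":0.099,"ty":-0.225,"tz":0,"roll":0},
  ],
)

```text
time: 25.12
ee_pos: [0.5456, -0.0687, 0.1495]
tool_rot: [3.141, 0.001, -2.535]
ft_force: [-0.4, 0.4, -0.9]
grip_width: 0.041
```

```bash
python3 c.py w9; cat > r.py <<'E'
from fit import *
import sys
tag=sys.argv[1];p=dict(np.load(tag+'.npz'))
print('foot',edgefit(p,.498,-.103,.008,.034), edgefit(p,.498,-.103,.008,.034,free_r=True))
x,y,*_=edgefit(p,.498,-.103,.008,.034,free_r=True)
s=7;c=proj(p,[x,y,.02]).astype(int);l,t=max(0,c[0]-55),max(0,c[1]-40)
im=cv2.resize(p['frame'][t:t+80,l:l+110],None,fx=s,fy=s,interpolation=cv2.INTER_CUBIC)
for z,r,col in((.008,.034,(255,0,0)),(.039,.0085,(0,255,0)),(.033,.0125,(255,255,0))):
    q=((circ(p,x,y,z,r)-[l,t]+.5)*s-.5).astype(np.int32);cv2.polylines(im,[q],True,col,1)
save(im,tag+'ov.png')
E
python3 r.py w9
```

```text
25.1667 [ 0.5453 -0.0679  0.1495] [ 3.141e+00  1.000e-03 -2.534e+00] [-3.280e-01  5.390e-01  1.702e+00  2.000e-03  9.010e-01 -2.508e+00] [ 0.47  0.81 -0.56]
cap [444.7 384. ] 0.69 [0.6388 0.1415 0.059 ]
cap [472.4 331. ] 0.65 [0.5754 0.1191 0.059 ]
cap_grip [322.7 264.5] 0.59 [ 0.581  -0.0464  0.092 ]
cap_grip [489.4 349.5] 0.47 [0.5689 0.1121 0.092 ]
jar [526.3 267. ] 0.82 [0.5017 0.169  0.    ]
jar_mouth [589.7 315.5] 0.75 [0.4988 0.1717 0.084 ]
cap_rest [319.2 117.6] 0.7 [ 0.5012 -0.1057  0.    ]
rest_top [321.1 117.6] 0.78 [ 0.4985 -0.1051  0.039 ]
foot [ 4.9812e-01 -1.0347e-01  3.4000e-02  5.0000e-04  7.2000e+01] [ 4.9806e-01 -1.0349e-01  3.3390e-02  2.4000e-04  7.2000e+01]
```

View pics/w9.png

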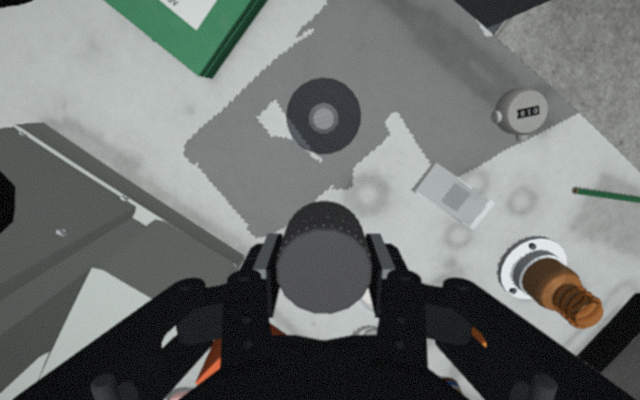

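View pics/w9ov.png

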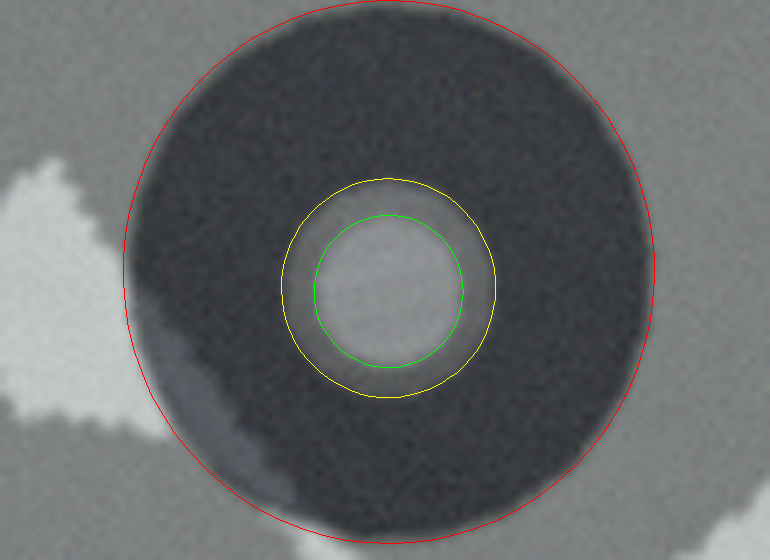

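Emit:
step_arm(
  deltas=[
    {"jaw":0.3,"tx":0.015,"ty":-0.0006,"tz":0.01,"roll":0},
    {"jaw":0.3,"tx":0.03,"ty":-0.0012,"tz":0.02,"roll":0},
    {"jaw":0.3,"tx":0.045,"ty":-0.0018,"tz":0.03,"roll":0},
    {"jaw":0.3,"tx":0.055,"ty":-0.0022,"tz":0.045,"roll":0},
    {"jaw":0.3,"tx":0.059,"ty":-0.0024,"tz":0.06,"roll":0},
    {"jaw":0.3,"tx":0.059,"ty":-0.0024,"tz":0.075,"roll":0},
    {"jaw":0.3,"tx":0.059,"ty":-0.0024,"tz":0.084,"roll":0},
    {"jaw":0.3,"tx":0.059,"ty":-0.0024,"tz":0.086,"roll":0},
    {"jaw":0.3,"tx":0.059,"ty":-0.0024,"tz":0.086,"roll":0},
    {"jaw":0.3,"tx":0.059,"ty":-0.0024,"tz":0.086,"roll":0},
  ],
)

```text
time: 26.3
ee_pos: [0.4996, -0.1034, 0.0642]
tool_rot: [-3.14, 0.002, -2.532]
ft_force: [0.3, 1.0, -1.1]
grip_width: 0.0407
```

```bash
python3 s.py; python3 c.py w10 >/dev/null; python3 - <<'E'
from h import *
p=env.get_image('scene');a=cv2.resize(p['frame'][170:260,280:380],None,fx=4,fy=4,interpolation=cv2.INTER_CUBIC)
w=dict(np.load('w10.npz'))['frame'][130:350,200:450];w=cv2.resize(w,(409,360))
save(np.hstack([a,w])[:, :800],'s10.png')
E
```

```text
time 26.3
ee_pos [ 0.4996 -0.1034  0.0642]
tool_rot [-3.1400e+00  2.2000e-03 -2.5318e+00]
ft_force [ 0.275   1.0345 -1.1233]
moment [ 0.0006 -0.0154 -0.015 ]
grip_width 0.0407
q6 -2.606145086724072
```

View pics/s10.png

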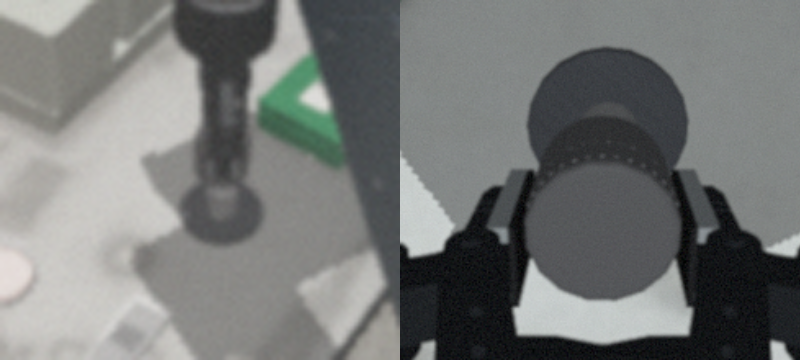

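Emit:
step_arm(
  deltas=[
    {"jaw":0.3,"tx":0.0011,"ty":0.0007,"tz":0.002,"roll":0},
    {"jaw":0.3,"tx":0.0011,"ty":0.0007,"tz":0.005,"roll":0},
    {"jaw":0.3,"tx":0.0011,"ty":0.0007,"tz":0.008,"roll":0},
    {"jaw":0.3,"tx":0.0011,"ty":0.0007,"tz":0.011,"roll":0},
    {"jaw":0.3,"tx":0.0011,"ty":0.0007,"tz":0.014,"roll":0},
    {"jaw":0.3,"tx":0.0011,"ty":0.0007,"tz":0.017,"roll":0},
    {"jaw":0.3,"tx":0.0011,"ty":0.0007,"tz":0.019,"roll":0},
    {"jaw":0.3,"tx":0.0011,"ty":0.0007,"tz":0.019,"roll":0},
  ],
)

```text
time: 27.37
ee_pos: [0.4976, -0.1035, 0.0445]
tool_rot: [-3.141, 0.002, -2.532]
ft_force: [0.1, -0.1, -0.5]
grip_width: 0.041
```

```bash
python3 s.py
```

```text
time 27.3667
ee_pos [ 0.4976 -0.1035  0.0445]
tool_rot [-3.1410e+00  1.6000e-03 -2.5323e+00]
ft_force [ 0.0718 -0.122  -0.4857]
moment [ 0.0462 -0.0218 -0.0272]
grip_width 0.041
q6 -2.6074795479902284
```

Emit:
step_arm(
  deltas=[
    {"jaw":0.3,"tx":-0.0006,"ty":-0.0003,"tz":0.002,"roll":0},
    {"jaw":0.3,"tx":-0.0006,"ty":-0.0003,"tz":0.005,"roll":0},
    {"jaw":0.3,"tx":-0.0006,"ty":-0.0003,"tz":0.008,"roll":0},
    {"jaw":0.3,"tx":-0.0006,"ty":-0.0003,"tz":0.011,"roll":0},
    {"jaw":0.3,"tx":-0.0006,"ty":-0.0003,"tz":0.013,"roll":0},
    {"jaw":0.3,"tx":-0.0006,"ty":-0.0003,"tz":0.014,"roll":0},
    {"jaw":0.3,"tx":-0.0006,"ty":-0.0003,"tz":0.014,"roll":0},
  ],
)

```text
time: 27.95
ee_pos: [0.4982, -0.1033, 0.0303]
tool_rot: [-3.141, 0.001, -2.532]
ft_force: [-0.1, 0.6, -0.9]
grip_width: 0.0412
```

```bash
python3 s.py
```

```text
time 27.95
ee_pos [ 0.4982 -0.1033  0.0303]
tool_rot [-3.1415e+00  1.3000e-03 -2.5323e+00]
ft_force [-0.1356  0.6194 -0.9358]
moment [-0.016   0.0071  0.0433]
grip_width 0.0412
q6 -2.6068301718811755
```

Emit:
step_arm(
  deltas=[
    {"jaw":0.3,"tx":0,"ty":0,"tz":0.0005,"roll":0},
    {"jaw":0.3,"tx":0,"ty":0,"tz":0.001,"roll":0},
    {"jaw":0.3,"tx":0,"ty":0,"tz":0.0015,"roll":0},
    {"jaw":0.3,"tx":0,"ty":0,"tz":0.002,"roll":0},
    {"jaw":0.3,"tx":0,"ty":0,"tz":0.002,"roll":0},
  ],
)

```text
time: 28.37
ee_pos: [0.4982, -0.1033, 0.0282]
tool_rot: [-3.141, 0.001, -2.532]
ft_force: [0.5, 0.5, -0.2]
grip_width: 0.0408
```

```bash
python3 s.py
```

```text
time 28.3667
ee_pos [ 0.4982 -0.1033  0.0282]
tool_rot [-3.1414e+00  1.3000e-03 -2.5323e+00]
ft_force [ 0.5059  0.5005 -0.2048]
moment [0.001  0.0231 0.016 ]
grip_width 0.0408
q6 -2.6068508077429087
```

Emit:
step_arm(
  deltas=[
    {"jaw":0.3,"tx":0,"ty":0,"tz":0.0005,"roll":0},
    {"jaw":0.3,"tx":0,"ty":0,"tz":0.001,"roll":0},
    {"jaw":0.3,"tx":0,"ty":0,"tz":0.0013,"roll":0},
    {"jaw":0.3,"tx":0,"ty":0,"tz":0.0015,"roll":0},
    {"jaw":0.3,"tx":0,"ty":0,"tz":0.0015,"roll":0},
  ],
)

```text
time: 28.78
ee_pos: [0.4982, -0.1033, 0.0281]
tool_rot: [-3.141, 0.002, -2.532]
ft_force: [-2.2, 0.7, 11.6]
grip_width: 0.0411
```

```bash
python3 s.py
```

```text
time 28.7833
ee_pos [ 0.4982 -0.1033  0.0281]
tool_rot [-3.1408e+00  1.7000e-03 -2.5321e+00]
ft_force [-2.1636  0.6693 11.5885]
moment [ 0.0492  0.2837 -0.0384]
grip_width 0.0411
q6 -2.6068662344454623
```

Emit:
step_arm(
  deltas=[
    {"jaw":0.5,"tx":0,"ty":0,"tz":0,"roll":0},
    {"jaw":0.55,"tx":0,"ty":0,"tz":0,"roll":0},
    {"jaw":0.65,"tx":0,"ty":0,"tz":0,"roll":0},
    {"jaw":0.75,"tx":0,"ty":0,"tz":0,"roll":0},
    {"jaw":0.8,"tx":0,"ty":0,"tz":0,"roll":0},
    {"jaw":0.8,"tx":0,"ty":0,"tz":0,"roll":0},
    {"jaw":0.8,"tx":0,"ty":0,"tz":-0.01,"roll":0},
    {"jaw":0.8,"tx":0,"ty":0,"tz":-0.03,"roll":0},
    {"jaw":0.8,"tx":0,"ty":0,"tz":-0.05,"roll":0},
    {"jaw":0.8,"tx":0,"ty":0,"tz":-0.08,"roll":0},
    {"jaw":0.8,"tx":0,"ty":0,"tz":-0.11,"roll":0},
    {"jaw":0.8,"tx":0,"ty":0,"tz":-0.14,"roll":0},
    {"jaw":0.8,"tx":0,"ty":0,"tz":-0.16,"roll":0},
    {"jaw":0.8,"tx":0,"ty":0,"tz":-0.16,"roll":0},
    {"jaw":0.8,"tx":0,"ty":0,"tz":-0.16,"roll":0},
  ],
)

```text
time: 30.03
ee_pos: [0.4985, -0.1036, 0.1898]
tool_rot: [-3.138, 0.003, -2.532]
ft_force: [0.4, -0.1, -0.4]
grip_width: 0.0683
```

```bash
python3 s.py; python3 c.py w11; python3 - <<'E'
from fit import *
p=env.get_image('scene');f=p['frame'].copy()
a=cv2.resize(f[190:310,220:380],None,fx=5,fy=5,interpolation=cv2.INTER_CUBIC)
for x,y,z,r,c in((.4983,-.1035,.055,.021,(255,0,0)),(.4983,-.1035,.014,.021,(0,255,0)),(.4983,-.1035,.008,.034,(0,120,255))):
    cv2.polylines(a,[((circ(p,x,y,z,r)-[220,190]+.5)*5-.5).astype(np.int32)],True,c,1)
save(a,'s11.png')
p=dict(np.load('w11.npz'));l,t=230,90
a=cv2.resize(p['frame'][t:t+140,l:l+180],None,fx=4,fy=4,interpolation=cv2.INTER_CUBIC)
for z,r,c in((.055,.021,(255,0,0)),(.014,.021,(0,255,0)),(.008,.034,(0,120,255))):
    cv2.polylines(a,[((circ(p,.4983,-.1035,z,r)-[l,t]+.5)*4-.5).astype(np.int32)],True,c,1)
save(a,'w11ov.png')
E
```

```text
time 30.0333
ee_pos [ 0.4985 -0.1036  0.1898]
tool_rot [-3.1376  0.0035 -2.5321]
ft_force [ 0.3995 -0.1119 -0.3714]
moment [-0.0236  0.0188 -0.0225]
grip_width 0.0683
q6 -2.6062525938207766
30.0833 [ 0.4976 -0.1032  0.1884] [-3.140e+00  2.000e-03 -2.532e+00] [-4.250e-01  4.320e-01  1.769e+00  1.000e-03  9.380e-01 -2.606e+00] [-0.15 -0.3  -0.73]
cap [457.  348.7] 0.66 [0.5706 0.1259 0.059 ]
cap [324.8 171.7] 0.56 [ 0.4902 -0.1101  0.059 ]
cap_grip [468.3 365.7] 0.92 [0.5645 0.118  0.092 ]
cap_grip [323.8 179.1] 0.86 [ 0.4896 -0.1115  0.092 ]
cap_grip [486.8 166.8] 0.63 [ 0.4063 -0.0103  0.092 ]
jar [502.5 293.9] 0.97 [0.5013 0.1738 0.    ]
rest_top [433.8 233. ] 0.37 [0.4823 0.0221 0.039 ]
```

View pics/s11.png

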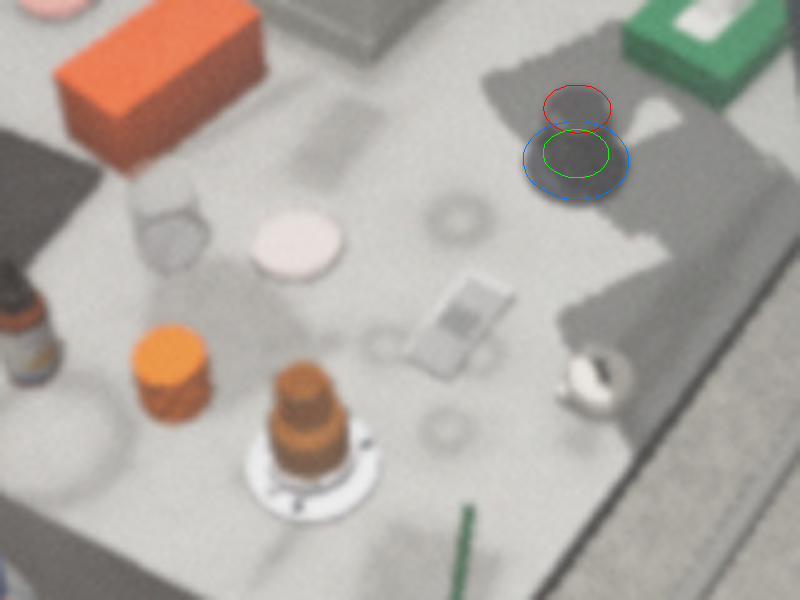

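View pics/w11ov.png

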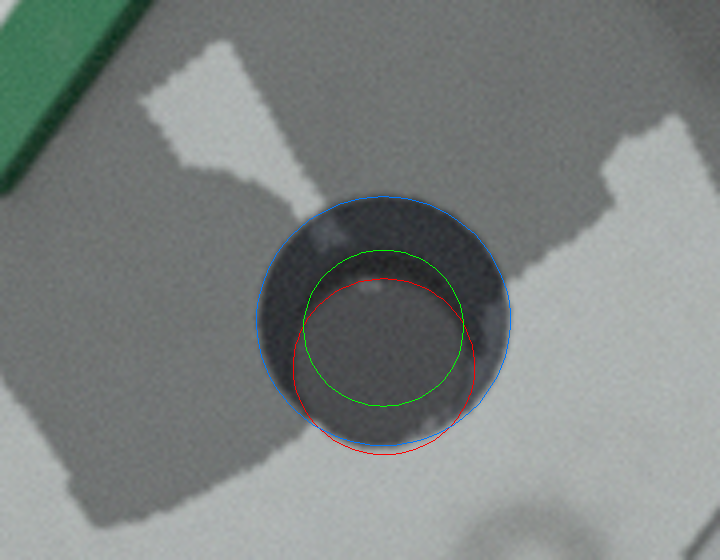

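The cap matches the overlay for fully seated (red is the top at 55 mm), it is upright, and the bystanders are where they were. Handing in.

```bash
python3 -c "
from plant import env
print(env.hand_in())"
```

```text
the job is handed in; nothing more can be done
None
```

I unscrewed the grey cap and set it upright, fully down over the post of the dark cap rest. I then let go, backed off above it and handed the job in at about 30 s of the 72 s allowed. The hand-in reports no verdict.

- **Unscrewing:** I used two grips and turned the cap about 7 rad in all, raising the tool to follow the thread by feel, about 2–2.5 mm per rad. The readings at the end of each move never passed 7 N at the wrist. The cap then lifted off with almost no resistance.
- **Seating:** It slid onto the post without force and stopped at tool height 28.1 mm, about where I expected it to bottom out. It was pressed there with 11.6 N, the highest reading of the run.
- **Final checks:** In the scene and wrist pictures the cap's top roughly matches the outline for fully down (top at 55 mm). The other things in view look unmoved, by eye only.
- **Disagreements:**
  - My first fits of the cap's rim differed by 1–4 mm between views. I used the average of opposite views, and the low side forces while turning suggested it was right.
  - The network's last mark for the placed cap was about 10 mm off the rest's measured centre. It assumed the wrong height for a seated cap, so I went by the overlays.
  - One move call was refused for missing keys and moved nothing.

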